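# Load the tasting caddy with the four pepper jars

## Task

Load the wooden tasting caddy: stand each pepper jar that has a black, white, green or red lid upright on the floor of the cup of its own lid's colour. Leave the clove jar with the gold lid and the jar that has no lid where they stand. The jars are glass, so set them down rather than dropping them.

Things in the scene. Friction and masses are not known exactly. Their poses are not given: they have to be found in the camera images.
- jar_black_mid (a point): Loose upright round clear-glass jar with a black plastic lid, black peppercorns. Glass 48 mm across, lid 44 mm across and 18 mm high, 84 mm tall in all, 0.11 to 0.2 kg. This point is its centre, half-way up, 42 mm above its underside; its own z axis points up through the lid. It stands on the table (top at z = 0).
- jar_white_mid (a point): Loose upright round clear-glass jar with a white plastic lid, cream-white peppercorns. Glass 48 mm across, lid 44 mm across and 18 mm high, 84 mm tall in all, 0.11 to 0.2 kg. This point is its centre, half-way up, 42 mm above its underside; its own z axis points up through the lid. It stands on the table (top at z = 0).
- jar_green_mid (a point): Loose upright round clear-glass jar with a green plastic lid, olive-green peppercorns. Glass 48 mm across, lid 44 mm across and 18 mm high, 84 mm tall in all, 0.11 to 0.2 kg. This point is its centre, half-way up, 42 mm above its underside; its own z axis points up through the lid. It stands on the table (top at z = 0).
- jar_red_mid (a point): Loose upright round clear-glass jar with a red plastic lid, pinkish-red peppercorns. Glass 48 mm across, lid 44 mm across and 18 mm high, 84 mm tall in all, 0.11 to 0.2 kg. This point is its centre, half-way up, 42 mm above its underside; its own z axis points up through the lid. It stands on the table (top at z = 0).
- cup_black: Low open black cup fixed in a compartment of the wooden caddy, for the jar with the black lid. 76 mm across, about 67 inside. Origin: centre of its underside, 8 mm above the table, z up; inside floor 5 mm, rim 20 mm above the origin. The four cup centres form a 110 mm square; which is where varies. Caddy: fixed, 226 mm square, walls and dividers 28 mm above the table, low brass bar handles on two sides.
- cup_white: Low open white cup fixed in a compartment of the wooden caddy, for the jar with the white lid. 76 mm across, about 67 inside. Origin: centre of its underside, 8 mm above the table, z up; inside floor 5 mm, rim 20 mm above the origin. The four cup centres form a 110 mm square; which is where varies. Caddy: fixed, 226 mm square, walls and dividers 28 mm above the table, low brass bar handles on two sides.
- cup_green: Low open green cup fixed in a compartment of the wooden caddy, for the jar with the green lid. 76 mm across, about 67 inside. Origin: centre of its underside, 8 mm above the table, z up; inside floor 5 mm, rim 20 mm above the origin. The four cup centres form a 110 mm square; which is where varies. Caddy: fixed, 226 mm square, walls and dividers 28 mm above the table, low brass bar handles on two sides.
- cup_red: Low open red cup fixed in a compartment of the wooden caddy, for the jar with the red lid. 76 mm across, about 67 inside. Origin: centre of its underside, 8 mm above the table, z up; inside floor 5 mm, rim 20 mm above the origin. The four cup centres form a 110 mm square; which is where varies. Caddy: fixed, 226 mm square, walls and dividers 28 mm above the table, low brass bar handles on two sides.
- jar_clove_mid (a point): Loose look-alike, not for the caddy: same jar as the others (48 mm across, 84 mm tall) but with a gold-coloured metal lid and brown cloves. This point is its centre, 42 mm above its underside.
- jar_open_mid (a point): Loose look-alike, not for the caddy: jar of black peppercorns without a lid, its bare glass mouth and the corns showing from above; 48 mm across, 66 mm tall. This point is its centre, 33 mm above its underside.

How it is judged:
At the end, for the whole second after the job is handed in: Each black-, white-, green- and red-lidded jar stands upright (0.1 rad) on its own colour's cup floor, within 13 mm of the cup's centre line, its centre 41 to 53 mm above the cup's origin, released, at rest; clove and lidless jars upright, within 25 mm of their start (horizontal distance between jar_black_mid and cup_black below 0.013 m and z of jar_black_mid in the frame of cup_black between 0.041 and 0.053 m and angle between each of jar_black_mid, jar_white_mid, jar_green_mid, jar_red_mid, jar_clove_mid, jar_open_mid's own z axis and vertical below 0.1 rad and linear speed of each of jar_black, jar_white, jar_green, jar_red, jar_clove, jar_open below 0.02 m/s and horizontal distance between jar_white_mid and cup_white below 0.013 m and z of jar_white_mid in the frame of cup_white between 0.041 and 0.053 m and horizontal distance between jar_green_mid and cup_green below 0.013 m and z of jar_green_mid in the frame of cup_green between 0.041 and 0.053 m and horizontal distance between jar_red_mid and cup_red below 0.013 m and z of jar_red_mid in the frame of cup_red between 0.041 and 0.053 m and distance of each of jar_clove_mid, jar_open_mid from where it was at the start of the episode below 0.025 m); the robot touches nothing.
It fails at once if the clove jar is shifted by more than 25 mm (distance of jar_clove_mid from where it was at the start of the episode above 0.025 m).
It fails at once if the jar without a lid is shifted by more than 25 mm (distance of jar_open_mid from where it was at the start of the episode above 0.025 m).
It fails at once if a jar is dropped from more than about 3 cm or knocked flying (faster than 0.8 m/s while not held) ((contact force between the fingers and jar_black below 0.1 N and linear speed of jar_black above 0.8 m/s) or (contact force between the fingers and jar_white below 0.1 N and linear speed of jar_white above 0.8 m/s) or (contact force between the fingers and jar_green below 0.1 N and linear speed of jar_green above 0.8 m/s) or (contact force between the fingers and jar_red below 0.1 N and linear speed of jar_red above 0.8 m/s) or (contact force between the fingers and jar_clove below 0.1 N and linear speed of jar_clove above 0.8 m/s) or (contact force between the fingers and jar_open below 0.1 N and linear speed of jar_open above 0.8 m/s)).
It also fails if it takes over 93 s, if anything falls off the work surface, if the arm or the gripper's body presses on something with over 40 N, if the wrist force passes 120 N, or if a joint passes its speed limit or range.

## Robot

A 7-joint arm with a two-finger parallel gripper is mounted at the origin on the work surface. World frame = base frame: x ahead of the robot, y to its left, z up, the work surface at z = 0. Lengths are in m, angles in rad, forces in N, time in s.
With the tool pointing down it reaches from about 0.375 to 0.925 m from the base axis. Payload 3.1 kg.
Tool frame: the origin (TCP) lies on the mounting face of the last link; the fingertips stand 173 mm ahead of it and the grasp point (between the pads) lies 155 mm ahead of it; x points along the fingers, y is the direction in which the jaws open and shut, and the axes are right-handed (so a half turn about x gives the same grasp; the last joint's range is limited). The gripper opens to 85 mm and grips with 20 to 120 N. Pads are 22 mm wide; open, the fingers measure 114 mm over their backs; the gripper's body (76 mm by 85 mm) begins 54 mm behind the grasp point. The pads swing forward as they close: fully open they stand 13 mm farther back than shut.
Start: joints at [-1.253, 0.383, 0.044, 1.598, -0.018, 1.161, -0.05], TCP at [0.263, 0.595, 0.405] pointing down, gripper open.
Joint ranges: [-2.61, 2.61], [-0.41, 2.15], [-1.48, 1.57], [0, 2.5], [-1.57, 4.71], [0.05, 1.97], [-2.85, 2.85]. Speed limits (rad/s): [2.79, 2.79, 3.14, 3.14, 3.14, 3.14, 3.14].

## Interface

Orientations are given as a unit quaternion [w, x, y, z].
In Python, from bench import state, get_image, camera_params, job_done, look_for, place_of gives the robot as it stands.
- The arm moves only by the tool drive_tool, never from a script. Its argument "plan" is one flat list of numbers, 4 for each row, row after row: the shift along the tool's x, y, z in m, then the turn about the tool's x in rad. In form: [dx, dy, dz, yaw, dx, dy, dz, yaw, ...]. A call has 1 to 8 rows; each row shifts and turns the pose as measured when the row begins, along the tool's axes as they then stand; what a row does not reach is not made up. A row lasts 1/12 s, in which the tool goes at most 41.7 mm and 7.16 degrees, less where a joint would pass 70% of its speed; a pose out of reach is approached as far as the arm can. A call is refused whole if a number of a shift passes 0.0417 or a number of a turn 0.125, either way. A call with a gripper value outside its range is refused whole. "claw" is the closure, from 0 (fully open) to 1 (shut), set as the call begins (left out, the last holds). The fingers move at their own pace and stop on an object; the grip force is fixed at half the most. Time passes only in rows, so rows that do not move let the fingers close. It gives the time, the measured TCP pose, the force and the opening at its end, in the units of the state.
- state(): the state, without advancing time (a new reading comes with each control period).
- get_image(name): name is "scene" or "side" or "wrist"; returns the picture (384x512x3 uint8, red, green, blue); there is no depth.
- camera_params(name): a dict with "vfov" (degrees; the focal length in pixels is half the picture's height over the tangent of half this angle, whatever the lens; pixels are square), "cx", "cy" (the principal point, pixels), "camera_from_world" (4x4, takes a point from world to camera coordinates); the wrist camera has in their place "tool_from_camera" (4x4, takes a point from camera to tool coordinates, whose origin is the TCP and whose axes are the tool frame's). Camera axes: x right, y down, z forward; pixel columns grow to the right and rows downward; lengths in m; the calibration is good to about 2 mm. A picture is of the moment at which its call begins: read the wrist's pose just before it. camera_params takes no time and is no camera call.
- job_done(): hands the job in, once; it reports no verdict.
Trained networks look in the newest picture that a camera, given by its name, has taken for a name from the list of things; names that differ only in an ending like _2 or _b are one class to them, and where a whole thing is asked for, a point or a joint stands for the part that bears it (a point fixed in the world has none). Each returns a list of dicts, best first, with "confidence" (0 to 1); they miss things now and then, are a little off and sometimes report something else, mostly with a low value. They report only what shows in the picture. A call takes as long as a camera call.
- look_for(name, camera): "point" ([x, y, z] in m, in world coordinates, good to about 4 mm: the middle of the surface that is visible of it).
- place_of(name, camera): "point" ([x, y, z] in m, in world coordinates, good to about 4 mm: a listed point, or the origin of a listed thing).
The state is a dict: "t": time; "joint_pos": joint angles; "qd": joint speeds; "joint_torque": joint torques, N m; "position": TCP position; "tool_rot": TCP orientation; "contact_force": force on the tool from outside, world axes, zero at the start; "torque": the same for the moment, N m; "width": finger opening in m.
Only numpy, scipy, OpenCV 4.12 (cv2) and the standard library are available. Lean on these libraries where they do the work, as an engineer would, in place of code of your own. Each camera call takes 0.05 s, during which the arm holds its last target.

## Working session

There is one attempt and no reset: what is moved stays moved. The work goes in short steps, Python scripts to look and compute and a tool call to move; the robot and the scene stay as the last step left them, time stands still between calls to the robot, and variables do not carry over. Pictures are saved under pics/ and viewed, and the job is handed in when it is done.

Besides the shell and the picture viewer there is one more tool, called after "Call:" by a JSON object that holds its "fn" and its "kwargs", one argument or row to a line. drive_tool: Moves the arm, as the interface text tells. Its arguments: {"type":"object","properties":{"plan":{"type":"array","items":{"type":"number"}},"claw":{"type":"number"}},"required":["plan"]}

```bash
mkdir -p pics; cat > h.py <<'E'
from bench import *
import numpy as np, cv2
def save(cam,n):
    im=get_image(cam); cv2.imwrite(f'pics/{n}.png',im[:,:,::-1]); return im
E
python3 - <<'E'
from h import *
s=state(); print(s)
for c in ['scene','side']:
    save(c,c+'0')
    for n in ['jar_black_mid','jar_white_mid','jar_green_mid','jar_red_mid','jar_clove_mid','jar_open_mid','cup_black','cup_white','cup_green','cup_red']:
        print(c,n,[(np.round(d['point'],3).tolist(),round(d['confidence'],2)) for d in place_of(n,c)][:3])
print(camera_params('wrist'))
print(state()['t'])
E
```

```text
{'t': 0.0, 'joint_pos': array([-1.25276353,  0.38385262,  0.04384938,  1.59962296, -0.01789873,
        1.16118136, -0.04990092]), 'qd': array([ 0.00056093,  0.00047685,  0.00130589, -0.00021343, -0.00050008,
       -0.00094822,  0.00123584]), 'joint_torque': array([-7.77300811e-04, -4.33453238e+01,  1.02423202e+00, -2.49514246e+01,
        1.05678895e-02,  1.13378355e-02,  7.15371954e-06]), 'position': array([0.26235873, 0.59415326, 0.40325271]), 'tool_rot': array([ 0.6917397 ,  0.14500601,  0.69202428, -0.14687354]), 'contact_force': array([ 0.43090434,  0.50564411, -0.3777681 ]), 'torque': array([0.05725256, 0.00844323, 0.00817612]), 'width': 0.08523241653941581}
scene jar_black_mid [([0.479, -0.045, 0.04], 0.89)]
scene jar_white_mid [([0.43, -0.177, 0.044], 0.89)]
scene jar_green_mid [([0.633, -0.063, 0.041], 0.83), ([0.453, 0.134, 0.006], 0.58)]
scene jar_red_mid [([0.37, -0.282, 0.045], 0.74)]
scene jar_clove_mid [([0.551, -0.32, 0.046], 0.7)]
scene jar_open_mid [([0.586, -0.168, 0.036], 0.78)]
scene cup_black [([0.431, 0.241, 0.005], 0.62)]
scene cup_white [([0.537, 0.262, 0.0
[... 371 characters left out ...]
317, 0.045], 0.59)]
side jar_open_mid [([0.581, -0.169, 0.031], 0.67)]
side cup_black [([0.426, 0.241, 0.012], 0.69)]
side cup_white [([0.533, 0.265, 0.004], 0.85)]
side cup_green [([0.561, 0.158, 0.009], 0.54)]
side cup_red [([0.452, 0.136, 0.011], 0.85)]
{'vfov': 61.09798598297383, 'cx': 251.6284639534684, 'cy': 194.1420311188608, 'tool_from_camera': array([[-3.49784308e-04, -2.84565349e-01,  9.58656581e-01,
         3.11017668e-02],
       [ 9.99999861e-01, -4.77032398e-04,  2.23268032e-04,
        -8.20714001e-04],
       [ 3.93775902e-04,  9.58656526e-01,  2.84565476e-01,
        -7.15296762e-02],
       [ 0.00000000e+00,  0.00000000e+00,  0.00000000e+00,
         1.00000000e+00]])}
1.1
```

View pics/scene0.png

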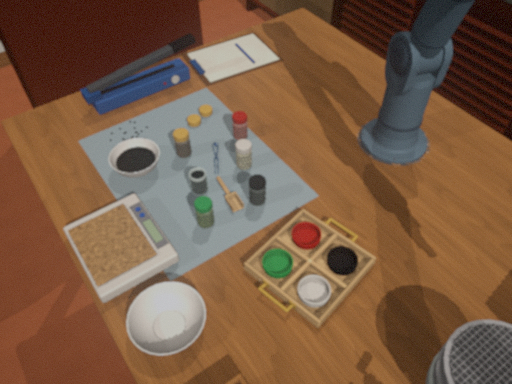

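View pics/side0.png

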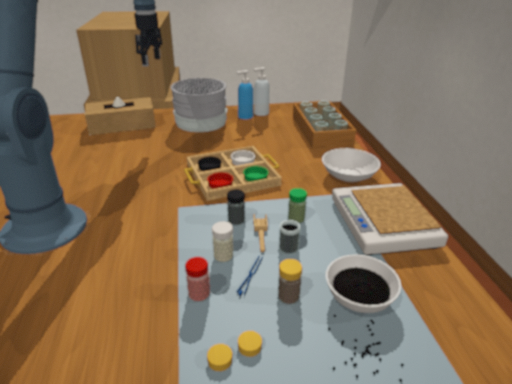

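Scene picture: the jars are red (239,125), white (243,152), black (257,190), green (204,212), clove (182,142) and lidless (198,180). The cups are red (306,235), black (342,261), green (277,263) and white (313,291). The networks agree with this. Their stray low-confidence hits are the second green jar and the second white cup, both reported at the red cup.

```bash
cat >> h.py <<'E'
from scipy.spatial.transform import Rotation as R
def pose():
    s=state(); q=s['tool_rot']; return s,s['position'],R.from_quat([q[1],q[2],q[3],q[0]]).as_matrix()
def gp():
    s,p,M=pose(); return p+M[:,0]*0.155
def go(x,y,z,yaw=None):
    """total tool-frame shift bringing grasp point to x,y,z"""
    s,p,M=pose(); g=p+M[:,0]*0.155
    d=M.T@(np.array([x,y,z])-g)
    print('t',round(s['t'],2),'grasp',g.round(4),'xaxis',M[:,0].round(3),'yaxis',M[:,1].round(3),'w',round(s['width'],4),'F',s['contact_force'].round(1),'j',s['joint_pos'].round(2))
    print('shift tool',d.round(4),'dist',np.linalg.norm(d).round(3))
E
python3 - <<'E'
from h import *
# square fit
names=['black','white','green','red']
obs={'black':[(.431,.241),(.426,.241)],'white':[(.537,.262),(.533,.265)],'green':[(.559,.158),(.561,.158)],'red':[(.457,.133),(.452,.136)]}
P=np.array([np.mean(obs[n],0) for n in names])
h=.055; T=np.array([(-h,h),(h,h),(h,-h),(-h,-h)])
c=P.mean(0);H=T.T@(P-c);th=np.arctan2(H[0,1]-H[1,0],H[0,0]+H[1,1])
Q=c+T@np.array([[np.cos(th),np.sin(th)],[-np.sin(th),np.cos(th)]])
print(c,th);print(dict(zip(names,Q.round(4).tolist())),(P-Q).round(4))
go(.48,-.045,.25)
E
```

```text
[0.4945  0.19925] 0.2249032790680171
{'black': [0.4286, 0.2406], 'white': [0.5358, 0.2651], 'green': [0.5604, 0.1579], 'red': [0.4532, 0.1334]} [[-0.0001  0.0004]
 [-0.0008 -0.0016]
 [-0.0004  0.0001]
 [ 0.0013  0.0011]]
t 1.1 grasp [0.2625 0.5947 0.2497] xaxis [ 0.  0. -1.] yaxis [0.404 0.915 0.   ] w 0.0852 F [-0.3  0.2  0.3] j [-1.25  0.38  0.04  1.6  -0.02  1.16 -0.05]
shift tool [-3.000e-04 -4.973e-01  4.573e-01] dist 0.676
```

Call:
{"fn": "drive_tool", "kwargs": {
  "plan": [0,-0.03,0.0275,0,0,-0.03,0.0275,0,0,-0.03,0.0275,0,0,-0.03,0.0275,0,0,-0.03,0.0275,0,0,-0.03,0.0275,0,0,-0.03,0.0275,0,0,-0.03,0.0275,0],
  "claw": 0
}}

```text
t: 1.77
position: [0.3645, 0.2885, 0.4018]
tool_rot: [0.692, 0.141, 0.695, -0.134]
contact_force: [0.8, -0.5, 0.3]
width: 0.0855
```

```bash
python3 -c "
from h import *
go(.48,-.045,.25)"
```

```text
t 1.77 grasp [0.3641 0.2901 0.2468] xaxis [-0.002  0.01  -1.   ] yaxis [0.382 0.924 0.008] w 0.0855 F [ 0.8 -0.5  0.3] j [-0.95  0.03  0.2   2.04 -0.02  1.07  0.43]
shift tool [-0.0068 -0.2653  0.2351] dist 0.355
```

Call:
{"fn": "drive_tool", "kwargs": {
  "plan": [-0.001,-0.03,0.0265,0,-0.001,-0.03,0.0265,0,-0.001,-0.03,0.0265,0,-0.001,-0.03,0.0265,0,-0.001,-0.03,0.0265,0,-0.001,-0.03,0.0265,0,-0.001,-0.03,0.0265,0,-0.001,-0.02,0.0165,0]
}}

```text
t: 2.43
position: [0.464, -0.0178, 0.4096]
tool_rot: [0.694, 0.145, 0.692, -0.133]
contact_force: [0.9, 0.5, 1.0]
width: 0.0856
```

```bash
python3 -c "
from h import *
go(.48,-.045,.25)"
```

```text
t 2.43 grasp [ 0.4651 -0.0152  0.2547] xaxis [ 0.007  0.017 -1.   ] yaxis [0.386 0.922 0.018] w 0.0856 F [0.9 0.5 1. ] j [-0.61  0.    0.57  2.05 -0.02  1.09  1.15]
shift tool [ 0.0043 -0.0218  0.0253] dist 0.034
```

Call:
{"fn": "drive_tool", "kwargs": {
  "plan": [0.002,-0.012,0.014,0,0.002,-0.01,0.011,0,0,0,0,0,0,0,0,0]
}}

```text
t: 2.77
position: [0.4796, -0.059, 0.4074]
tool_rot: [0.695, 0.151, 0.689, -0.139]
contact_force: [0.8, 1.2, 0.0]
width: 0.0851
```

```bash
python3 - <<'E'
from h import *
go(.48,-.045,.25)
save('wrist','w1')
for n in ['jar_black_mid','jar_white_mid','jar_green_mid','jar_open_mid']:
    print(n,[(np.round(d['point'],4).tolist(),round(d['confidence'],2)) for d in place_of(n,'wrist')][:3])
E
```

```text
t 2.77 grasp [ 0.4816 -0.0567  0.2524] xaxis [ 0.013  0.015 -1.   ] yaxis [0.402 0.915 0.019] w 0.0851 F [0.8 1.2 0. ] j [-0.55  0.05  0.62  2.01 -0.05  1.08  1.25]
shift tool [ 0.0026  0.0101 -0.0061] dist 0.012
jar_black_mid [([0.4762, -0.0439, 0.0406], 0.97), ([0.631, -0.0656, 0.045], 0.15)]
jar_white_mid [([0.4313, -0.1741, 0.0446], 0.57)]
jar_green_mid [([0.6309, -0.0653, 0.0467], 0.89), ([0.5856, -0.1683, 0.0341], 0.44)]
jar_open_mid [([0.5835, -0.1697, 0.0326], 0.95)]
```

View pics/w1.png

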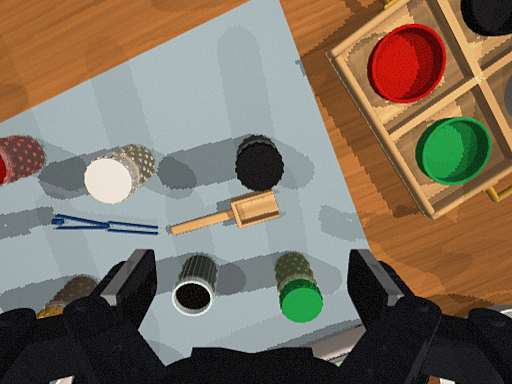

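The wrist picture shows the black lid at (260,163), green at (300,300), white at (108,180) and the lidless jar at (195,293). These match the positions, so I descend on black.

```bash
python3 -c "
from h import *
go(.478,-.0445,.045)"
```

```text
t 3.02 grasp [ 0.4813 -0.0545  0.2523] xaxis [ 0.012  0.015 -1.   ] yaxis [0.397 0.918 0.019] w 0.0853 F [ 0.1 -0.6  1.1] j [-0.56  0.05  0.62  2.01 -0.05  1.08  1.25]
shift tool [ 0.2073  0.0039 -0.0081] dist 0.208
```

Call:
{"fn": "drive_tool", "kwargs": {
  "plan": [0.02,0.001,-0.002,0,0.02,0.001,-0.002,0,0.02,0.001,-0.002,0,0.02,0.001,-0.002,0,0.02,0,0,0,0.01,0,0,0,0,0,0,0]
}}

```text
t: 3.6
position: [0.4762, -0.0386, 0.2957]
tool_rot: [0.699, 0.146, 0.688, -0.129]
contact_force: [0.5, -0.6, 0.4]
width: 0.0856
```

```bash
python3 -c "
from h import *
go(.478,-.0445,.045)"
```

```text
t 3.6 grasp [ 0.4792 -0.0353  0.1408] xaxis [ 0.019  0.022 -1.   ] yaxis [0.381 0.924 0.027] w 0.0856 F [ 0.5 -0.6  0.4] j [-0.53  0.21  0.59  2.13 -0.19  0.83  1.35]
shift tool [ 0.0955 -0.0116  0.0016] dist 0.096
```

Call:
{"fn": "drive_tool", "kwargs": {
  "plan": [0.03,-0.006,0.001,0,0.03,-0.005,0.001,0,0.02,0,0,0,0.01,0,0,0]
}}

```text
t: 3.93
position: [0.4809, -0.0443, 0.2083]
tool_rot: [0.703, 0.146, 0.685, -0.124]
contact_force: [-0.2, -0.5, 0.3]
width: 0.0855
```

```bash
python3 -c "
from h import *
go(.478,-.0445,.045)"
```

```text
t 3.93 grasp [ 0.4859 -0.0403  0.0534] xaxis [ 0.032  0.026 -0.999] yaxis [0.374 0.927 0.036] w 0.0855 F [-0.2 -0.5  0.3] j [-0.43  0.39  0.51  2.16 -0.36  0.64  1.52]
shift tool [ 0.0081 -0.0072 -0.0059] dist 0.012
```

Call:
{"fn": "drive_tool", "kwargs": {
  "plan": [0.006,-0.007,-0.008,0,0,0,0,0,0,0,0,0]
}}

```text
t: 4.18
position: [0.471, -0.0469, 0.2017]
tool_rot: [0.703, 0.146, 0.685, -0.123]
contact_force: [1.0, 0.3, 0.9]
width: 0.0855
```

```bash
python3 -c "
from h import *
go(.478,-.0445,.045)"
```

```text
t 4.18 grasp [ 0.4758 -0.0428  0.0468] xaxis [ 0.031  0.027 -0.999] yaxis [0.372 0.927 0.036] w 0.0855 F [1.  0.3 0.9] j [-0.43  0.39  0.5   2.18 -0.37  0.62  1.54]
shift tool [ 0.0019 -0.0008  0.0026] dist 0.003
```

Call:
{"fn": "drive_tool", "kwargs": {
  "plan": [0,0,0.002,0,0,0,0,0,0,0,0,0,0,0,0,0,0,0,0,0,0,0,0,0],
  "claw": 1
}}

```text
t: 4.68
position: [0.4758, -0.048, 0.2071]
tool_rot: [0.707, 0.147, 0.681, -0.121]
contact_force: [0.3, 0.0, -1.6]
width: 0.0468
```

```bash
python3 -c "
from h import *
go(.4286,.2406,.2)"
```

```text
t 4.68 grasp [ 0.4823 -0.0435  0.0523] xaxis [ 0.042  0.029 -0.999] yaxis [0.372 0.927 0.042] w 0.0468 F [ 0.3  0.  -1.6] j [-0.42  0.38  0.51  2.17 -0.37  0.62  1.54]
shift tool [-0.1416  0.2497 -0.1517] dist 0.325
```

Call:
{"fn": "drive_tool", "kwargs": {
  "plan": [-0.03,0,0,0,-0.04,0,0,0,-0.04,0,0,0]
}}

```text
t: 4.93
position: [0.4666, -0.0497, 0.311]
tool_rot: [0.699, 0.143, 0.69, -0.125]
contact_force: [0.7, 1.3, -0.8]
width: 0.0463
```

```bash
python3 -c "
from h import *
go(.4286,.2406,.16)"
```

```text
t 4.93 grasp [ 0.4694 -0.046   0.1561] xaxis [ 0.018  0.024 -1.   ] yaxis [0.372 0.928 0.029] w 0.0463 F [ 0.7  1.3 -0.8] j [-0.54  0.17  0.62  2.13 -0.16  0.86  1.36]
shift tool [ 0.0022  0.2509 -0.1445] dist 0.29
```

Call:
{"fn": "drive_tool", "kwargs": {
  "plan": [0,0.035,-0.02,0,0,0.035,-0.02,0,0,0.035,-0.02,0,0,0.035,-0.02,0,0,0.035,-0.02,0,0,0.035,-0.02,0,0,0.02,-0.012,0,0,0,0,0]
}}

```text
t: 5.6
position: [0.4343, 0.2198, 0.3287]
tool_rot: [0.706, 0.153, 0.68, -0.125]
contact_force: [0.3, 0.8, -0.8]
width: 0.0465
```

```bash
python3 -c "
from h import *
go(.4286,.2406,.068)"
```

```text
t 5.6 grasp [0.4412 0.2248 0.1739] xaxis [ 0.044  0.033 -0.998] yaxis [0.384 0.922 0.047] w 0.0465 F [ 0.3  0.8 -0.8] j [-0.93  0.15  0.41  2.09 -0.09  0.86  0.7 ]
shift tool [ 0.1057  0.0047 -0.0207] dist 0.108
```

Call:
{"fn": "drive_tool", "kwargs": {
  "plan": [0.02,0.001,-0.007,0,0.02,0.001,-0.007,0,0.01,0.001,-0.005,0,0,0,0,0]
}}

```text
t: 5.93
position: [0.4192, 0.2347, 0.2775]
tool_rot: [0.707, 0.152, 0.68, -0.121]
contact_force: [0.2, 0.1, -1.2]
width: 0.0463
```

```bash
python3 - <<'E'
from h import *
go(.4286,.2406,.068)
for c in ['scene','side','wrist']:
    save(c,c+'1')
    for n in ['jar_black_mid','cup_black']:
        print(c,n,[(np.round(d['point'],4).tolist(),round(d['confidence'],2)) for d in place_of(n,c)][:3])
E
```

```text
t 5.93 grasp [0.4264 0.2401 0.1228] xaxis [ 0.047  0.035 -0.998] yaxis [0.378 0.925 0.05 ] w 0.0463 F [ 0.2  0.1 -1.2] j [-0.94  0.22  0.38  2.14 -0.13  0.74  0.7 ]
shift tool [ 0.0548 -0.0014  0.0002] dist 0.055
scene jar_black_mid [([0.4287, 0.2424, 0.1155], 0.67)]
scene cup_black [([0.4298, 0.2401, 0.0048], 0.77)]
side jar_black_mid [([0.4279, 0.2427, 0.1139], 0.85), ([0.5522, -0.3153, 0.0452], 0.42)]
side cup_black []
wrist jar_black_mid []
wrist cup_black [([0.431, 0.2401, 0.0065], 0.71)]
```

View pics/scene1.png

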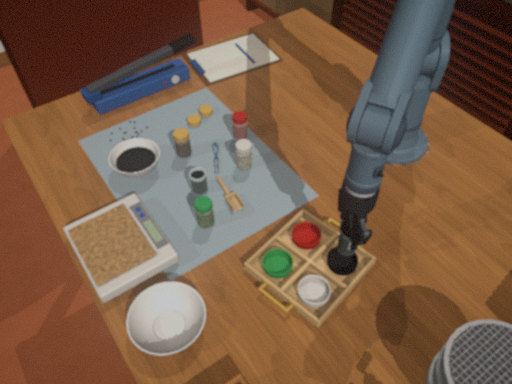

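View pics/side1.png

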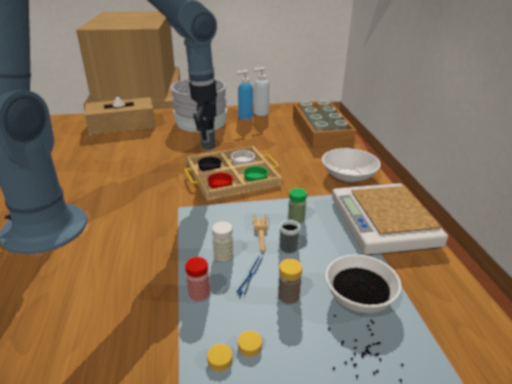

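Jar black is held above the black cup, with the lid hidden by the gripper at (350,240) in the scene picture. The networks put the jar within 2 mm of the cup axis.

Call:
{"fn": "drive_tool", "kwargs": {
  "plan": [0.018,-0.001,-0.001,0,0.018,-0.001,-0.001,0,0.005,0,0,0]
}}

```text
t: 6.63
position: [0.4236, 0.2361, 0.242]
tool_rot: [0.711, 0.157, 0.676, -0.118]
contact_force: [-0.4, -0.9, -1.3]
width: 0.0464
```

```bash
python3 -c "
from h import *
go(.428,.239,.066)"
```

```text
t 6.63 grasp [0.4329 0.2431 0.0874] xaxis [ 0.06   0.045 -0.997] yaxis [0.38  0.923 0.064] w 0.0464 F [-0.4 -0.9 -1.3] j [-0.92  0.29  0.36  2.15 -0.18  0.65  0.75]
shift tool [ 0.0209 -0.007  -0.0037] dist 0.022
```

Call:
{"fn": "drive_tool", "kwargs": {
  "plan": [0.01,-0.006,-0.005,0,0.01,-0.004,-0.003,0]
}}

```text
t: 6.8
position: [0.4154, 0.2317, 0.2221]
tool_rot: [0.712, 0.159, 0.674, -0.117]
contact_force: [-0.0, -0.2, -1.7]
width: 0.0466
```

```bash
python3 -c "
from h import *
go(.428,.239,.066)"
```

```text
t 6.8 grasp [0.4253 0.2391 0.0676] xaxis [ 0.064  0.047 -0.997] yaxis [0.38  0.922 0.068] w 0.0466 F [-0.  -0.2 -1.7] j [-0.91  0.32  0.35  2.18 -0.2   0.59  0.76]
shift tool [0.0018 0.0009 0.0024] dist 0.003
```

Call:
{"fn": "drive_tool", "kwargs": {
  "plan": [0.003,0,0.002,0,0,0,0,0]
}}

```text
t: 6.97
position: [0.4166, 0.2308, 0.2192]
tool_rot: [0.71, 0.158, 0.676, -0.118]
contact_force: [0.3, 0.5, -0.2]
width: 0.0466
```

Call:
{"fn": "drive_tool", "kwargs": {
  "plan": [0,0,0,0,0,0,0,0,0,0,0,0,0,0,0,0],
  "claw": 0
}}

```text
t: 7.3
position: [0.4193, 0.2318, 0.2219]
tool_rot: [0.712, 0.16, 0.674, -0.116]
contact_force: [0.3, 0.1, 0.9]
width: 0.0854
```

```bash
python3 - <<'E'
from h import *
go(.428,.239,.066)
for c in ['scene','wrist','side']:
    save(c,c+'2')
    for n in ['jar_black_mid','cup_black']:
        print(c,n,[(np.round(d['point'],4).tolist(),round(d['confidence'],2)) for d in place_of(n,c)][:3])
E
```

```text
t 7.3 grasp [0.4292 0.2394 0.0674] xaxis [ 0.064  0.049 -0.997] yaxis [0.381 0.922 0.07 ] w 0.0854 F [0.3 0.1 0.9] j [-0.9   0.32  0.35  2.17 -0.21  0.59  0.77]
shift tool [ 0.0013 -0.0009 -0.001 ] dist 0.002
scene jar_black_mid [([0.4266, 0.2412, 0.0547], 0.63)]
scene cup_black [([0.6291, -0.0645, 0.0404], 0.64), ([0.4312, 0.2401, 0.0049], 0.56)]
wrist jar_black_mid []
wrist cup_black []
side jar_black_mid [([0.4218, 0.2386, 0.053], 0.66)]
side cup_black [([0.4261, 0.241, 0.0088], 0.51)]
```

View pics/wrist2.png

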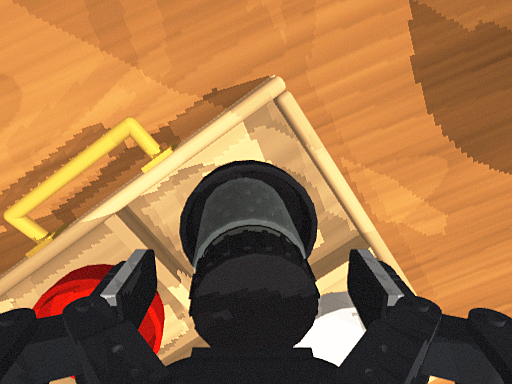

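The black jar stands in its cup: the wrist view shows its base inside the cup ring at (250,220), and the networks put its centre at z 0.054. Lifting off.

Call:
{"fn": "drive_tool", "kwargs": {
  "plan": [-0.04,0,0,0,-0.04,0,0,0,-0.04,0,0,0,-0.04,0,0,0]
}}

```text
t: 8.08
position: [0.4048, 0.2225, 0.3723]
tool_rot: [0.705, 0.148, 0.682, -0.128]
contact_force: [-0.8, 1.0, -0.1]
width: 0.0855
```

```bash
python3 -c "
from h import *
go(.632,-.063,.2)"
```

```text
t 8.08 grasp [0.4107 0.2259 0.2174] xaxis [ 0.038  0.022 -0.999] yaxis [0.382 0.923 0.035] w 0.0855 F [-0.8  1.  -0.1] j [-0.99  0.04  0.41  2.1  -0.02  0.97  0.6 ]
shift tool [ 0.0193 -0.1829  0.3146] dist 0.364
```

Call:
{"fn": "drive_tool", "kwargs": {
  "plan": [0.001,-0.02,0.035,0,0.001,-0.02,0.035,0,0.001,-0.02,0.035,0,0.001,-0.02,0.035,0,0.001,-0.02,0.035,0,0.001,-0.02,0.035,0,0.001,-0.02,0.035,0,0.001,-0.02,0.035,0]
}}

```text
t: 8.75
position: [0.6118, -0.0248, 0.3785]
tool_rot: [0.712, 0.148, 0.678, -0.106]
contact_force: [0.5, -0.1, 0.5]
width: 0.0853
```

```bash
python3 -c "
from h import *
go(.632,-.063,.2)"
```

```text
t 8.75 grasp [ 0.6207 -0.0172  0.2239] xaxis [ 0.058  0.049 -0.997] yaxis [0.352 0.934 0.066] w 0.0853 F [ 0.5 -0.1  0.5] j [-0.52  0.37  0.62  1.76 -0.31  1.04  1.42]
shift tool [ 0.0222 -0.0404  0.0259] dist 0.053
```

Call:
{"fn": "drive_tool", "kwargs": {
  "plan": [-0.04,0,0,0,-0.04,0,0,0,-0.04,0,0,0,0,0,0,0]
}}

```text
t: 9.08
position: [0.6105, -0.043, 0.4867]
tool_rot: [0.704, 0.146, 0.684, -0.124]
contact_force: [1.0, 0.5, 1.0]
width: 0.0856
```

```bash
python3 -c "
from h import *
go(.632,-.063,.2)"
```

```text
t 9.08 grasp [ 0.6155 -0.0392  0.3319] xaxis [ 0.033  0.024 -0.999] yaxis [0.374 0.927 0.035] w 0.0856 F [1.  0.5 1. ] j [-0.54  0.28  0.67  1.63 -0.21  1.26  1.36]
shift tool [ 0.1317 -0.0204  0.0214] dist 0.135
```

Call:
{"fn": "drive_tool", "kwargs": {
  "plan": [0.04,0,0,0,0.04,0,0,0,0.04,0,0,0,0,0,0,0]
}}

```text
t: 9.42
position: [0.6187, -0.0416, 0.3714]
tool_rot: [0.71, 0.148, 0.678, -0.123]
contact_force: [-1.3, 1.4, -2.3]
width: 0.0855
```

```bash
python3 -c "
from h import *
go(.632,-.063,.2)"
```

```text
t 9.42 grasp [ 0.6268 -0.0376  0.2167] xaxis [ 0.052  0.026 -0.998] yaxis [0.374 0.926 0.043] w 0.0855 F [-1.3  1.4 -2.3] j [-0.5   0.39  0.63  1.75 -0.3   1.04  1.43]
shift tool [ 0.0163 -0.0223  0.0138] dist 0.031
```

Call:
{"fn": "drive_tool", "kwargs": {
  "plan": [0.012,-0.009,0.003,0,0.012,-0.009,0.003,0,0.012,-0.006,0.002,0,0.012,0,0,0,0,0,0,0]
}}

```text
t: 9.83
position: [0.6206, -0.0647, 0.3229]
tool_rot: [0.71, 0.147, 0.677, -0.121]
contact_force: [-1.4, 0.2, -0.9]
width: 0.0854
```

```bash
python3 - <<'E'
from h import *
go(.6315,-.0635,.045)
E
```

```text
t 9.83 grasp [ 0.6288 -0.0605  0.1682] xaxis [ 0.053  0.027 -0.998] yaxis [0.372 0.927 0.045] w 0.0854 F [-1.4  0.2 -0.9] j [-0.44  0.46  0.61  1.78 -0.36  0.96  1.51]
shift tool [ 0.1231 -0.0074 -0.0011] dist 0.123
```

Call:
{"fn": "drive_tool", "kwargs": {
  "plan": [0.012,-0.001,0,0,0.012,-0.001,0,0,0.012,-0.001,0,0,0.012,-0.001,-0.001,0,0.012,-0.001,-0.001,0,0.012,-0.001,-0.001,0]
}}

```text
t: 10.33
position: [0.6229, -0.0656, 0.2497]
tool_rot: [0.714, 0.147, 0.674, -0.119]
contact_force: [-1.2, 0.7, -0.1]
width: 0.0854
```

```bash
python3 - <<'E'
from h import *
go(.6315,-.0635,.045)
E
```

```text
t 10.33 grasp [ 0.6328 -0.061   0.0951] xaxis [ 0.063  0.029 -0.998] yaxis [0.368 0.928 0.051] w 0.0854 F [-1.2  0.7 -0.1] j [-0.39  0.56  0.55  1.81 -0.43  0.83  1.57]
shift tool [ 0.0498 -0.0053 -0.0027] dist 0.05
```

Call:
{"fn": "drive_tool", "kwargs": {
  "plan": [0.012,-0.003,-0.002,0,0.012,-0.002,-0.002,0,0.012,-0.001,-0.001,0,0.012,0,-0.001,0,0,0,0,0]
}}

```text
t: 10.75
position: [0.615, -0.0671, 0.1913]
tool_rot: [0.711, 0.147, 0.677, -0.119]
contact_force: [0.1, -0.0, -0.7]
width: 0.0852
```

```bash
python3 - <<'E'
from h import *
go(.6315,-.0635,.045)
E
```

```text
t 10.75 grasp [ 0.6236 -0.0625  0.0366] xaxis [ 0.055  0.029 -0.998] yaxis [0.369 0.928 0.048] w 0.0852 F [ 0.1 -0.  -0.7] j [-0.35  0.63  0.5   1.84 -0.49  0.74  1.62]
shift tool [-0.008   0.0024  0.0081] dist 0.012
```

Call:
{"fn": "drive_tool", "kwargs": {
  "plan": [-0.01,0.002,0.008,0,0,0,0,0]
}}

```text
t: 10.92
position: [0.6227, -0.0688, 0.2008]
tool_rot: [0.71, 0.147, 0.678, -0.12]
contact_force: [1.5, -0.9, -0.3]
width: 0.0856
```

```bash
python3 - <<'E'
from h import *
go(.6315,-.0635,.045)
E
```

```text
t 10.92 grasp [ 0.6308 -0.0642  0.0461] xaxis [ 0.053  0.029 -0.998] yaxis [0.369 0.928 0.047] w 0.0856 F [ 1.5 -0.9 -0.3] j [-0.35  0.63  0.51  1.82 -0.48  0.76  1.61]
shift tool [0.0012 0.0009 0.0003] dist 0.001
```

Call:
{"fn": "drive_tool", "kwargs": {
  "plan": [0,0,0,0,0,0,0,0,0,0,0,0,0,0,0,0,0,0,0,0],
  "claw": 1
}}

```text
t: 11.33
position: [0.6258, -0.0691, 0.2055]
tool_rot: [0.713, 0.147, 0.675, -0.119]
contact_force: [0.5, -0.1, -1.4]
width: 0.0464
```

```bash
python3 - <<'E'
from h import *
go(.6315,-.0635,.045)
E
```

```text
t 11.33 grasp [ 0.6353 -0.0646  0.0509] xaxis [ 0.061  0.029 -0.998] yaxis [0.368 0.928 0.05 ] w 0.0464 F [ 0.5 -0.1 -1.4] j [-0.35  0.62  0.51  1.82 -0.48  0.76  1.61]
shift tool [ 0.0057 -0.0007 -0.0042] dist 0.007
```

Call:
{"fn": "drive_tool", "kwargs": {
  "plan": [-0.04,0,0,0,-0.04,0,0,0,-0.04,0,0,0,-0.04,0,0,0]
}}

```text
t: 11.67
position: [0.6109, -0.0711, 0.3553]
tool_rot: [0.703, 0.145, 0.686, -0.121]
contact_force: [1.0, -0.2, -0.1]
width: 0.0465
```

```bash
python3 - <<'E'
from h import *
go(.5604,.1579,.18)
E
```

```text
t 11.67 grasp [ 0.6155 -0.0667  0.2004] xaxis [ 0.029  0.028 -0.999] yaxis [0.368 0.929 0.037] w 0.0465 F [ 1.  -0.2 -0.1] j [-0.45  0.41  0.64  1.77 -0.32  1.03  1.5 ]
shift tool [ 0.0251  0.1876 -0.1344] dist 0.232
```

Call:
{"fn": "drive_tool", "kwargs": {
  "plan": [0,0.023,-0.0165,0,0,0.023,-0.0165,0,0,0.023,-0.0165,0,0,0.023,-0.0165,0,0,0.023,-0.0165,0,0,0.023,-0.0165,0,0,0.023,-0.0165,0,0,0.023,-0.0165,0]
}}

```text
t: 12.33
position: [0.5585, 0.1415, 0.3725]
tool_rot: [0.71, 0.153, 0.675, -0.129]
contact_force: [1.0, 0.6, -1.8]
width: 0.0467
```

```bash
python3 - <<'E'
from h import *
go(.5604,.1579,.18)
E
```

```text
t 12.33 grasp [0.5671 0.1452 0.2178] xaxis [ 0.055  0.023 -0.998] yaxis [0.391 0.919 0.043] w 0.0467 F [ 1.   0.6 -1.8] j [-0.83  0.29  0.6   1.86 -0.2   0.99  1.02]
shift tool [ 0.0376  0.0075 -0.0127] dist 0.04
```

Call:
{"fn": "drive_tool", "kwargs": {
  "plan": [0.014,0.003,-0.005,0,0.014,0.003,-0.005,0,0.014,0.002,-0.004,0,0.014,0,-0.001,0,0.014,0,-0.001,0,0.014,0,-0.001,0,0,0,0,0]
}}

```text
t: 12.92
position: [0.5446, 0.172, 0.2846]
tool_rot: [0.71, 0.149, 0.678, -0.12]
contact_force: [-1.3, -1.0, -1.4]
width: 0.0467
```

```bash
python3 - <<'E'
from h import *
go(.5604,.1579,.066)
for c in ['scene','side']:
    save(c,c+'3')
    for n in ['jar_green_mid','cup_green']:
        print(c,n,[(np.round(d['point'],4).tolist(),round(d['confidence'],2)) for d in place_of(n,c)][:3])
go(.5604,.1579,.066)
E
```

```text
t 12.92 grasp [0.5526 0.1769 0.1298] xaxis [ 0.052  0.032 -0.998] yaxis [0.372 0.927 0.049] w 0.0467 F [-1.3 -1.  -1.4] j [-0.82  0.4   0.53  1.93 -0.29  0.82  1.05]
shift tool [ 0.0635 -0.0179  0.0121] dist 0.067
scene jar_green_mid [([0.5481, 0.179, 0.1195], 0.7), ([0.3679, -0.2854, 0.0437], 0.67)]
scene cup_green [([0.5609, 0.1569, 0.0085], 0.77)]
side jar_green_mid [([0.5504, 0.1796, 0.1241], 0.57)]
side cup_green [([0.5626, 0.1582, 0.0072], 0.68)]
t 13.22 grasp [0.5568 0.1772 0.1345] xaxis [ 0.06   0.036 -0.998] yaxis [0.373 0.926 0.055] w 0.0465 F [-0.2  0.2 -1.8] j [-0.82  0.39  0.54  1.93 -0.29  0.82  1.05]
shift tool [ 0.0678 -0.0203  0.0077] dist 0.071
```

View pics/scene3.png

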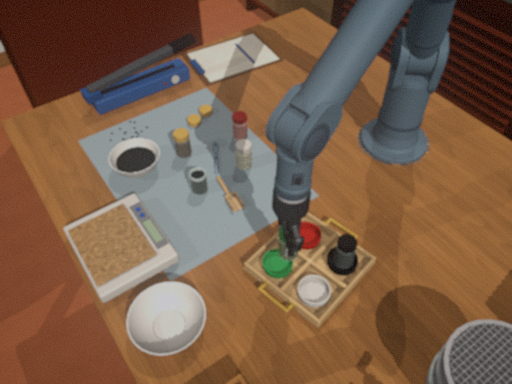

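The scene picture shows green held over the caddy at (290,240), offset from the green cup at (277,263). I correct by about 20 mm, and black stands fine at (345,255).

```bash
python3 - <<'E'
from h import *
go(.564,.1565,.066)
E
```

```text
t 13.22 grasp [0.5568 0.1772 0.1345] xaxis [ 0.06   0.036 -0.998] yaxis [0.373 0.926 0.055] w 0.0465 F [-0.2  0.2 -1.8] j [-0.82  0.39  0.54  1.93 -0.29  0.82  1.05]
shift tool [ 0.068  -0.0203  0.0115] dist 0.072
```

Call:
{"fn": "drive_tool", "kwargs": {
  "plan": [0.004,-0.01,0.006,0,0.01,-0.01,0.005,0,0.012,0,0,0,0.006,0,0,0,0,0,0,0]
}}

```text
t: 13.63
position: [0.5551, 0.151, 0.2603]
tool_rot: [0.715, 0.154, 0.672, -0.116]
contact_force: [-0.1, 0.8, -1.6]
width: 0.0461
```

```bash
python3 - <<'E'
from h import *
go(.564,.1565,.066)
E
```

```text
t 13.63 grasp [0.5659 0.1573 0.1058] xaxis [ 0.07   0.041 -0.997] yaxis [0.372 0.926 0.064] w 0.0461 F [-0.1  0.8 -1.6] j [-0.76  0.44  0.52  1.94 -0.33  0.76  1.13]
shift tool [ 0.0395 -0.0041 -0.0035] dist 0.04
```

Call:
{"fn": "drive_tool", "kwargs": {
  "plan": [0.01,-0.002,-0.003,0,0.01,-0.001,-0.002,0,0.01,-0.001,-0.002,0,0.003,0,0,0,0,0,0,0]
}}

```text
t: 14.05
position: [0.5486, 0.154, 0.2234]
tool_rot: [0.715, 0.153, 0.673, -0.114]
contact_force: [0.5, 0.2, -1.2]
width: 0.0464
```

```bash
python3 - <<'E'
from h import *
go(.564,.1565,.066)
for c in ['scene','side']:
    save(c,c+'4')
    for n in ['jar_green_mid']:
        print(c,n,[(np.round(d['point'],4).tolist(),round(d['confidence'],2)) for d in place_of(n,c)][:3])
go(.564,.1565,.066)
E
```

```text
t 14.05 grasp [0.5594 0.1607 0.069 ] xaxis [ 0.069  0.043 -0.997] yaxis [0.369 0.927 0.066] w 0.0464 F [ 0.5  0.2 -1.2] j [-0.74  0.49  0.48  1.97 -0.38  0.69  1.16]
shift tool [ 0.0031 -0.0024  0.0057] dist 0.007
scene jar_green_mid [([0.555, 0.1619, 0.0615], 0.7)]
side jar_green_mid [([0.5558, 0.1615, 0.0583], 0.71)]
t 14.25 grasp [0.5607 0.1605 0.0706] xaxis [ 0.072  0.044 -0.996] yaxis [0.369 0.927 0.067] w 0.0467 F [ 0.3 -0.1 -0.7] j [-0.74  0.48  0.48  1.97 -0.38  0.69  1.16]
shift tool [ 0.0047 -0.0028  0.0043] dist 0.007
```

Call:
{"fn": "drive_tool", "kwargs": {
  "plan": [0.001,-0.002,0.006,0,0.004,0,0,0,0,0,0,0]
}}

```text
t: 14.5
position: [0.5563, 0.1497, 0.2215]
tool_rot: [0.717, 0.154, 0.67, -0.113]
contact_force: [-0.6, 0.1, -1.4]
width: 0.0464
```

```bash
python3 - <<'E'
from h import *
go(.564,.1565,.066)
E
```

```text
t 14.5 grasp [0.568  0.1566 0.0671] xaxis [ 0.076  0.045 -0.996] yaxis [0.369 0.927 0.07 ] w 0.0464 F [-0.6  0.1 -1.4] j [-0.73  0.5   0.48  1.95 -0.39  0.69  1.17]
shift tool [ 0.0008 -0.0017 -0.0037] dist 0.004
```

Call:
{"fn": "drive_tool", "kwargs": {
  "plan": [0.002,-0.001,-0.003,0,0,0,0,0]
}}

```text
t: 14.67
position: [0.5538, 0.1494, 0.2195]
tool_rot: [0.717, 0.155, 0.67, -0.113]
contact_force: [-1.4, -0.0, -1.9]
width: 0.0466
```

```bash
python3 - <<'E'
from h import *
go(.564,.1565,.066)
for c in ['scene','side']:
    save(c,c+'5')
    for n in ['jar_green_mid']:
        print(c,n,[(np.round(d['point'],4).tolist(),round(d['confidence'],2)) for d in place_of(n,c)][:3])
E
```

```text
t 14.67 grasp [0.5657 0.1564 0.0651] xaxis [ 0.077  0.045 -0.996] yaxis [0.37  0.926 0.07 ] w 0.0466 F [-1.4 -0.  -1.9] j [-0.73  0.5   0.48  1.96 -0.39  0.68  1.17]
shift tool [-0.001  -0.0004 -0.0015] dist 0.002
scene jar_green_mid [([0.5587, 0.1571, 0.0578], 0.67)]
side jar_green_mid [([0.5626, 0.1581, 0.0544], 0.59), ([0.4346, -0.1789, 0.0416], 0.21)]
```

Good; release.

Call:
{"fn": "drive_tool", "kwargs": {
  "plan": [0,0,0,0,0,0,0,0,0,0,0,0,0,0,0,0],
  "claw": 0
}}

```text
t: 15.2
position: [0.5553, 0.15, 0.2212]
tool_rot: [0.719, 0.155, 0.668, -0.112]
contact_force: [-0.3, -1.0, 0.2]
width: 0.0855
```

```bash
python3 - <<'E'
from h import *
go(.564,.1565,.066)
for c in ['scene','side']:
    save(c,c+'6')
    for n in ['jar_green_mid']:
        print(c,n,[(np.round(d['point'],4).tolist(),round(d['confidence'],2)) for d in place_of(n,c)][:3])
E
```

```text
t 15.2 grasp [0.5678 0.1572 0.0669] xaxis [ 0.081  0.046 -0.996] yaxis [0.369 0.926 0.073] w 0.0855 F [-0.3 -1.   0.2] j [-0.73  0.49  0.48  1.96 -0.39  0.68  1.17]
shift tool [ 0.0005 -0.0021 -0.0033] dist 0.004
scene jar_green_mid [([0.5649, 0.161, 0.0529], 0.49)]
side jar_green_mid [([0.5627, 0.1625, 0.0533], 0.62)]
```

Call:
{"fn": "drive_tool", "kwargs": {
  "plan": [-0.02,0,0,0,-0.04,0,0,0,-0.04,0,0,0,-0.04,0,0,0,-0.04,0,0,0,-0.04,0,0,0]
}}

```text
t: 15.9
position: [0.5333, 0.1398, 0.436]
tool_rot: [0.711, 0.149, 0.677, -0.119]
contact_force: [0.5, 1.0, -0.4]
width: 0.0852
```

```bash
python3 - <<'E'
from h import *
go(.432,-.177,.22)
E
```

```text
t 15.9 grasp [0.5418 0.145  0.2813] xaxis [ 0.055  0.033 -0.998] yaxis [0.371 0.927 0.051] w 0.0852 F [ 0.5  1.  -0.4] j [-0.88  0.16  0.62  1.85 -0.12  1.1   0.97]
shift tool [ 0.0444 -0.3424  0.016 ] dist 0.346
```

Call:
{"fn": "drive_tool", "kwargs": {
  "plan": [0,-0.022,0.001,0,0,-0.022,0.001,0,0,-0.022,0.001,0,0,-0.022,0.001,0,0,-0.022,0.001,0,0,-0.022,0.001,0,0,-0.022,0.001,0,0,-0.022,0.001,0]
}}

```text
t: 16.57
position: [0.4782, -0.028, 0.4397]
tool_rot: [0.72, 0.153, 0.668, -0.107]
contact_force: [-0.0, -1.0, 0.5]
width: 0.0854
```

Call:
{"fn": "drive_tool", "kwargs": {
  "plan": [0,-0.022,0.001,0,0,-0.022,0.001,0,0,-0.022,0.001,0,0,-0.022,0.001,0,0,-0.022,0.001,0,0,-0.022,0.001,0,0,-0.01,0.001,0,0,0,0,0]
}}

```text
t: 17.23
position: [0.4258, -0.1765, 0.4277]
tool_rot: [0.719, 0.16, 0.667, -0.11]
contact_force: [0.3, -0.2, 0.1]
width: 0.0855
```

```bash
python3 - <<'E'
from h import *
go(.432,-.177,.22)
E
```

```text
t 17.23 grasp [ 0.4391 -0.168   0.2735] xaxis [ 0.086  0.055 -0.995] yaxis [0.371 0.925 0.083] w 0.0855 F [ 0.3 -0.2  0.1] j [-0.61 -0.09  0.91  2.06 -0.01  1.07  1.5 ]
shift tool [ 0.0522 -0.0154 -0.0063] dist 0.055
```

Call:
{"fn": "drive_tool", "kwargs": {
  "plan": [-0.04,-0.002,0,0,-0.04,-0.002,0,0,-0.04,-0.002,0,0,-0.04,0,0,0]
}}

```text
t: 17.57
position: [0.4061, -0.1876, 0.5791]
tool_rot: [0.709, 0.159, 0.678, -0.112]
contact_force: [1.9, -0.6, 0.4]
width: 0.0853
```

```bash
python3 - <<'E'
from h import *
go(.432,-.177,.22)
E
```

```text
t 17.57 grasp [ 0.4148 -0.1787  0.4246] xaxis [ 0.056  0.057 -0.997] yaxis [0.375 0.924 0.074] w 0.0853 F [ 1.9 -0.6  0.4] j [-0.58 -0.27  0.79  1.84  0.12  1.44  1.37]
shift tool [ 0.205  -0.0072  0.009 ] dist 0.205
```

Call:
{"fn": "drive_tool", "kwargs": {
  "plan": [0.014,0,0,0,0.014,0,0,0,0.014,0,0,0,0.014,0,0,0,0.014,0,0,0,0.014,0,0,0,0.014,0,0,0,0.014,0,0,0]
}}

```text
t: 18.23
position: [0.4199, -0.1785, 0.4795]
tool_rot: [0.722, 0.161, 0.664, -0.106]
contact_force: [0.1, 0.5, -1.0]
width: 0.0852
```

```bash
python3 - <<'E'
from h import *
go(.432,-.177,.22)
E
```

```text
t 18.23 grasp [ 0.4346 -0.1691  0.3255] xaxis [ 0.095  0.061 -0.994] yaxis [0.367 0.926 0.092] w 0.0852 F [ 0.1  0.5 -1. ] j [-0.61 -0.19  0.87  2.    0.06  1.19  1.43]
shift tool [ 0.104  -0.018  -0.0064] dist 0.106
```

Call:
{"fn": "drive_tool", "kwargs": {
  "plan": [-0.04,0,0,0,-0.04,0,0,0,-0.04,0,0,0,0,0,0,0,0,0,0,0]
}}

```text
t: 18.65
position: [0.4035, -0.1757, 0.5804]
tool_rot: [0.707, 0.157, 0.682, -0.103]
contact_force: [-1.2, 0.3, -0.3]
width: 0.0851
```

```bash
python3 - <<'E'
from h import *
go(.432,-.177,.22)
E
```

```text
t 18.65 grasp [ 0.4111 -0.1651  0.4259] xaxis [ 0.049  0.068 -0.996] yaxis [0.359 0.93  0.082] w 0.0851 F [-1.2  0.3 -0.3] j [-0.59 -0.28  0.77  1.85  0.12  1.46  1.35]
shift tool [ 0.2054 -0.0204  0.0194] dist 0.207
```

Call:
{"fn": "drive_tool", "kwargs": {
  "plan": [0.041,0,0,0,0.041,0,0,0,0.041,0,0,0,0,0,0,0,0,0,0,0]
}}

```text
t: 19.07
position: [0.4108, -0.1645, 0.4543]
tool_rot: [0.71, 0.157, 0.679, -0.101]
contact_force: [0.9, -0.0, 1.1]
width: 0.0857
```

```bash
python3 - <<'E'
from h import *
go(.432,-.177,.22)
E
```

```text
t 19.07 grasp [ 0.4198 -0.1535  0.2999] xaxis [ 0.058  0.07  -0.996] yaxis [0.356 0.93  0.087] w 0.0857 F [ 0.9 -0.   1.1] j [-0.62 -0.18  0.87  2.05  0.06  1.17  1.42]
shift tool [ 0.0786 -0.0244  0.0175] dist 0.084
```

Call:
{"fn": "drive_tool", "kwargs": {
  "plan": [0,0.041,0,0,0,0.041,0,0,0,0.041,0,0,0,0,0,0,0,0,0,0]
}}

```text
t: 19.48
position: [0.4604, -0.0475, 0.4753]
tool_rot: [0.715, 0.161, 0.673, -0.101]
contact_force: [-0.1, -1.6, -0.4]
width: 0.0855
```

```bash
python3 - <<'E'
from h import *
go(.432,-.177,.22)
E
```

```text
t 19.48 grasp [ 0.472  -0.0363  0.3212] xaxis [ 0.074  0.072 -0.995] yaxis [0.361 0.928 0.094] w 0.0855 F [-0.1 -1.6 -0.4] j [-0.72 -0.12  0.71  1.99  0.01  1.17  1.19]
shift tool [ 0.0875 -0.1545  0.01  ] dist 0.178
```

Call:
{"fn": "drive_tool", "kwargs": {
  "plan": [0,-0.041,0,0,0,-0.041,0,0,0,-0.041,0,0,0,0,0,0,0,0,0,0]
}}

```text
t: 19.9
position: [0.4209, -0.1652, 0.4757]
tool_rot: [0.724, 0.159, 0.665, -0.097]
contact_force: [0.1, 0.6, 0.9]
width: 0.0852
```

```bash
python3 - <<'E'
from h import *
go(.432,-.177,.22)
E
```

```text
t 19.9 grasp [ 0.436  -0.1542  0.3218] xaxis [ 0.098  0.071 -0.993] yaxis [0.351 0.931 0.101] w 0.0852 F [0.1 0.6 0.9] j [-0.62 -0.19  0.85  2.01  0.06  1.18  1.41]
shift tool [ 0.099  -0.0329 -0.0023] dist 0.104
```

Call:
{"fn": "drive_tool", "kwargs": {
  "plan": [-0.04,0,0,-0.12,-0.04,0,0,-0.12,-0.04,0,0,-0.12,0,0,0,-0.12,0,0,0,-0.12]
}}

```text
t: 20.32
position: [0.406, -0.1775, 0.6014]
tool_rot: [0.738, -0.067, 0.663, 0.11]
contact_force: [-0.3, 0.5, -1.4]
width: 0.0855
```

```bash
python3 - <<'E'
from h import *
go(.432,-.177,.22)
E
```

```text
t 20.32 grasp [ 0.4211 -0.1663  0.4475] xaxis [ 0.097  0.072 -0.993] yaxis [-0.251  0.967  0.046] w 0.0855 F [-0.3  0.5 -1.4] j [-0.71 -0.34  0.84  1.82  0.17  1.46  1.92]
shift tool [ 0.2261 -0.0235 -0.0177] dist 0.228
```

Call:
{"fn": "drive_tool", "kwargs": {
  "plan": [0.04,0,0,-0.12,0.041,0,0,-0.12,0.041,0,0,-0.12,-0.041,0,0,0,-0.041,0,0,0,-0.041,0,0,0,0,0,0,0]
}}

```text
t: 20.9
position: [0.3904, -0.1686, 0.563]
tool_rot: [0.688, -0.197, 0.652, 0.251]
contact_force: [1.5, -0.2, 0.5]
width: 0.0852
```

```bash
python3 - <<'E'
from h import *
go(.432,-.177,.22)
E
```

```text
t 20.9 grasp [ 0.3941 -0.1548  0.4087] xaxis [ 0.023  0.089 -0.996] yaxis [-0.602  0.796  0.057] w 0.0852 F [ 1.5 -0.2  0.5] j [-0.75 -0.37  0.86  1.9   0.19  1.47  2.28]
shift tool [ 0.1868 -0.0514  0.0034] dist 0.194
```

Call:
{"fn": "drive_tool", "kwargs": {
  "plan": [0.041,0,0,0,0.041,0,0,0,0.041,0,0,0,-0.041,0,0,0,-0.041,0,0,0,-0.041,0,0,0,0,0,0,0]
}}

```text
t: 21.48
position: [0.373, -0.1573, 0.5254]
tool_rot: [0.663, -0.189, 0.673, 0.267]
contact_force: [1.3, -1.1, 0.1]
width: 0.0851
```

```bash
python3 - <<'E'
from h import *
go(.432,-.177,.22)
E
```

```text
t 21.48 grasp [ 0.3655 -0.1418  0.3714] xaxis [-0.049  0.1   -0.994] yaxis [-0.609  0.786  0.108] w 0.0851 F [ 1.3 -1.1  0.1] j [-0.71 -0.36  0.84  1.98  0.17  1.47  2.29]
shift tool [ 0.1437 -0.0845  0.0277] dist 0.169
```

```bash
python3 - <<'E'
from h import *
go(.25,.38,.37)
E
```

```text
t 21.48 grasp [ 0.3655 -0.1418  0.3714] xaxis [-0.049  0.1   -0.994] yaxis [-0.609  0.786  0.108] w 0.0851 F [ 1.3 -1.1  0.1] j [-0.71 -0.36  0.84  1.98  0.17  1.47  2.29]
shift tool [0.0589 0.4802 0.2272] dist 0.534
```

Call:
{"fn": "drive_tool", "kwargs": {
  "plan": [0.003,0.023,0.028,0,0.003,0.023,0.028,0,0.003,0.023,0.028,0,0.003,0.023,0.028,0,0.003,0.023,0.028,0,0.003,0.023,0.028,0,0.003,0.023,0.028,0]
}}

```text
t: 22.07
position: [0.4384, 0.0884, 0.5444]
tool_rot: [0.68, -0.181, 0.661, 0.259]
contact_force: [0.6, -1.1, 0.4]
width: 0.0855
```

```bash
python3 - <<'E'
from h import *
go(.25,.38,.37)
E
```

```text
t 22.07 grasp [0.437  0.1059 0.3904] xaxis [-0.009  0.113 -0.994] yaxis [-0.591  0.801  0.097] w 0.0855 F [ 0.6 -1.1  0.4] j [-0.88 -0.17  0.56  1.89 -0.02  1.37  1.88]
shift tool [0.053  0.328  0.0094] dist 0.332
```

Call:
{"fn": "drive_tool", "kwargs": {
  "plan": [0.004,0.04,0.001,0,0.004,0.04,0.001,0,0.004,0.04,0.001,0,0.004,0.04,0.001,0,0.004,0.04,0.001,0,0.004,0.04,0.001,0,0.004,0.04,0.001,0,0,0,0,0]
}}

```text
t: 22.73
position: [0.2746, 0.3415, 0.5595]
tool_rot: [0.691, -0.18, 0.647, 0.268]
contact_force: [0.0, 1.0, -0.8]
width: 0.0853
```

```bash
python3 - <<'E'
from h import *
go(.25,.38,.37)
E
```

```text
t 22.73 grasp [0.2777 0.3628 0.406 ] xaxis [ 0.02   0.137 -0.99 ] yaxis [-0.603  0.792  0.098] w 0.0853 F [ 0.   1.  -0.8] j [-1.1  -0.18  0.12  1.9  -0.04  1.3   1.24]
shift tool [ 0.0374  0.0268 -0.0154] dist 0.049
```

Call:
{"fn": "drive_tool", "kwargs": {
  "plan": [-0.041,0,0,0,-0.041,0,0,0,-0.041,0,0,0,0,0,0,0]
}}

```text
t: 23.07
position: [0.2667, 0.3289, 0.6812]
tool_rot: [0.688, -0.188, 0.647, 0.27]
contact_force: [0.2, 0.6, 1.6]
width: 0.0851
```

```bash
python3 - <<'E'
from h import *
go(.25,.38,.37)
E
```

```text
t 23.07 grasp [0.2691 0.3489 0.5275] xaxis [ 0.016  0.129 -0.992] yaxis [-0.614  0.784  0.092] w 0.0851 F [0.2 0.6 1.6] j [-1.11 -0.21  0.11  1.68 -0.03  1.55  1.23]
shift tool [ 0.1599  0.0217 -0.0105] dist 0.162
```

Call:
{"fn": "drive_tool", "kwargs": {
  "plan": [0.041,0,0,0,0.041,0,0,0,0.041,0,0,0,-0.041,0,0,0,-0.041,0,0,0,-0.041,0,0,0,0,0,0,0]
}}

```text
t: 23.65
position: [0.2575, 0.3195, 0.6342]
tool_rot: [0.666, -0.207, 0.67, 0.254]
contact_force: [1.1, 0.8, 2.1]
width: 0.0855
```

```bash
python3 - <<'E'
from h import *
go(.25,.38,.37)
E
```

```text
t 23.65 grasp [0.2534 0.329  0.4796] xaxis [-0.026  0.061 -0.998] yaxis [-0.615  0.786  0.064] w 0.0855 F [1.1 0.8 2.1] j [-1.11 -0.22  0.11  1.78 -0.03  1.54  1.23]
shift tool [0.1125 0.0351 0.0269] dist 0.121
```

Call:
{"fn": "drive_tool", "kwargs": {
  "plan": [0.041,0,0,0,0.041,0,0,0,0.041,0,0,0,0.041,0,0,0,-0.041,0,0,0,-0.041,0,0,0,-0.041,0,0,0,0,0,0,0]
}}

```text
t: 24.32
position: [0.2465, 0.3094, 0.5553]
tool_rot: [0.65, -0.221, 0.686, 0.241]
contact_force: [0.9, 1.6, 2.1]
width: 0.0857
```

```bash
python3 - <<'E'
from h import *
go(.25,.38,.37)
E
```

```text
t 24.32 grasp [0.2376 0.3109 0.4006] xaxis [-0.057  0.01  -0.998] yaxis [-0.616  0.786  0.043] w 0.0857 F [0.9 1.6 2.1] j [-1.11 -0.22  0.1   1.94 -0.03  1.45  1.23]
shift tool [0.0305 0.0454 0.0536] dist 0.077
```

```bash
python3 - <<'E'
from h import *
go(.44,.07,.35)
E
```

```text
t 24.32 grasp [0.2376 0.3109 0.4006] xaxis [-0.057  0.01  -0.998] yaxis [-0.616  0.786  0.043] w 0.0857 F [0.9 1.6 2.1] j [-1.11 -0.22  0.1   1.94 -0.03  1.45  1.23]
shift tool [ 0.0366 -0.3163  0.0121] dist 0.319
```

Call:
{"fn": "drive_tool", "kwargs": {
  "plan": [0.003,-0.04,0.001,0,0.003,-0.04,0.001,0,0.003,-0.04,0.001,0,0.003,-0.04,0.001,0,0.003,-0.04,0.001,0,0.003,-0.04,0.001,0,0.003,-0.04,0.001,0,0.003,-0.03,0.001,0]
}}

```text
t: 24.98
position: [0.4549, 0.0748, 0.5377]
tool_rot: [0.668, -0.223, 0.663, 0.255]
contact_force: [0.4, 0.5, 0.3]
width: 0.0857
```

```bash
python3 - <<'E'
from h import *
go(.432,-.177,.25)
E
```

```text
t 24.98 grasp [0.4536 0.0817 0.3829] xaxis [-0.008  0.045 -0.999] yaxis [-0.636  0.771  0.04 ] w 0.0857 F [0.4 0.5 0.3] j [-0.88 -0.13  0.59  1.87  0.03  1.37  1.96]
shift tool [ 0.1213 -0.1909 -0.1841] dist 0.292
```

Call:
{"fn": "drive_tool", "kwargs": {
  "plan": [0.016,-0.026,-0.025,0,0.016,-0.026,-0.025,0,0.016,-0.026,-0.025,0,0.016,-0.026,-0.025,0,0.016,-0.026,-0.025,0,0.016,-0.026,-0.025,0,0.01,-0.015,-0.015,0,0,0,0,0]
}}

```text
t: 25.65
position: [0.4513, -0.1765, 0.4376]
tool_rot: [0.69, -0.228, 0.643, 0.242]
contact_force: [-0.4, -0.1, 0.4]
width: 0.0855
```

```bash
python3 - <<'E'
from h import *
go(.432,-.177,.25)
E
```

```text
t 25.65 grasp [ 0.4601 -0.1702  0.283 ] xaxis [ 0.057  0.041 -0.998] yaxis [-0.627  0.779 -0.004] w 0.0855 F [-0.4 -0.1  0.4] j [-0.67 -0.01  0.99  1.99 -0.05  1.12  2.59]
shift tool [ 0.031   0.0125 -0.0284] dist 0.044
```

Call:
{"fn": "drive_tool", "kwargs": {
  "plan": [-0.04,0,-0.007,0.12,-0.04,0,-0.007,0.12,-0.04,0,-0.007,0.12,0.041,0,0,0.12,0.041,0,0,0.12,0.041,0,0,0,0,0,0,0]
}}

```text
t: 26.23
position: [0.4443, -0.1901, 0.4531]
tool_rot: [0.741, -0.012, 0.67, 0.033]
contact_force: [-1.7, 0.8, -1.1]
width: 0.0856
```

```bash
python3 - <<'E'
from h import *
go(.432,-.177,.20)
save('wrist','w7')
for n in ['jar_white_mid','jar_red_mid']:
    print(n,[(np.round(d['point'],4).tolist(),round(d['confidence'],2)) for d in place_of(n,'wrist')][:3])
for c in ['scene','side']:
  get_image(c)
  for n in ['jar_white_mid','jar_red_mid','jar_green_mid','jar_black_mid']:
    print(n,[(np.round(d['point'],4).tolist(),round(d['confidence'],2)) for d in place_of(n,c)][:3])
E
```

```text
t 26.23 grasp [ 0.4597 -0.185   0.2989] xaxis [ 0.099  0.033 -0.995] yaxis [-0.064  0.998  0.027] w 0.0856 F [-1.7  0.8 -1.1] j [-0.61 -0.06  0.94  1.99 -0.01  1.11  1.97]
shift tool [ 0.0959  0.0072 -0.037 ] dist 0.103
jar_white_mid [([0.4315, -0.1742, 0.0447], 0.89)]
jar_red_mid [([0.3709, -0.2876, 0.0412], 0.69)]
jar_white_mid [([0.4316, -0.1776, 0.0431], 0.79)]
jar_red_mid [([0.3722, -0.2863, 0.0467], 0.85)]
jar_green_mid [([0.561, 0.1601, 0.0516], 0.6)]
jar_black_mid [([0.4278, 0.2405, 0.0526], 0.55)]
jar_white_mid [([0.4354, -0.1761, 0.0421], 0.98)]
jar_red_mid [([0.3731, -0.2812, 0.0408], 0.73)]
jar_green_mid [([0.5642, 0.1602, 0.0497], 0.77), ([0.5613, 0.1569, 0.01], 0.53), ([0.5345, 0.2654, 0.0051], 0.29)]
jar_black_mid [([0.4235, 0.2406, 0.0529], 0.8)]
```

View pics/w7.png

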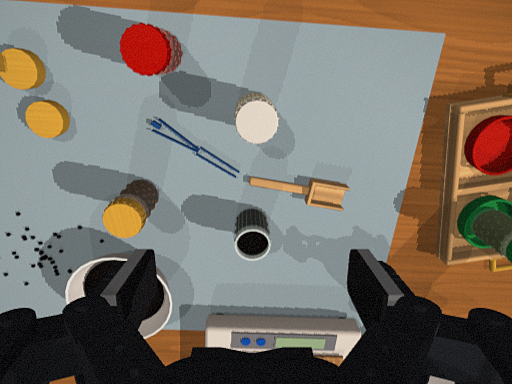

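The wrist view shows the white lid at (257,121) and red at (147,50), with black and green standing in their cups. I do one pump stroke to remove the tool tilt, then descend on white.

Call:
{"fn": "drive_tool", "kwargs": {
  "plan": [0.041,0,-0.01,0,0.041,0,-0.01,0,0.041,0,-0.01,0,-0.041,0,0,0,-0.041,0,0,0,-0.041,0,0,0,0,0,0,0]
}}

```text
t: 27.47
position: [0.419, -0.1818, 0.4207]
tool_rot: [0.708, -0.031, 0.706, 0.013]
contact_force: [0.9, -1.0, 1.8]
width: 0.0852
```

```bash
python3 - <<'E'
from h import *
go(.4325,-.1765,.20)
E
```

```text
t 27.47 grasp [ 0.4196 -0.1858  0.2658] xaxis [ 0.004 -0.025 -1.   ] yaxis [-0.061  0.998 -0.025] w 0.0852 F [ 0.9 -1.   1.8] j [-0.68 -0.08  0.97  2.06  0.1   1.12  1.88]
shift tool [0.0656 0.0101 0.0133] dist 0.068
```

Nearly vertical again. Descend fast (fast strokes tilt less), then correct.

Call:
{"fn": "drive_tool", "kwargs": {
  "plan": [0.035,0.005,0.004,0,0.035,0.005,0.003,0,0.035,0,0,0,0.035,0,0,0,0.03,0,0,0,0,0,0,0]
}}

```text
t: 27.97
position: [0.4351, -0.1744, 0.2498]
tool_rot: [0.714, -0.033, 0.699, 0.015]
contact_force: [-0.1, 0.3, -0.1]
width: 0.0853
```

```bash
python3 - <<'E'
from h import *
go(.4325,-.1765,.045)
E
```

```text
t 27.97 grasp [ 0.4385 -0.1783  0.0949] xaxis [ 0.022 -0.025 -0.999] yaxis [-0.068  0.997 -0.027] w 0.0853 F [-0.1  0.3 -0.1] j [-0.49  0.36  0.89  2.19 -0.4   0.73  2.3 ]
shift tool [ 0.0497  0.0036 -0.0069] dist 0.05
```

Call:
{"fn": "drive_tool", "kwargs": {
  "plan": [0.02,0.001,-0.007,0,0.02,0.001,-0.005,0,0.005,0,0,0,0,0,0,0]
}}

```text
t: 28.3
position: [0.4267, -0.1751, 0.2061]
tool_rot: [0.715, -0.034, 0.698, 0.015]
contact_force: [0.0, -0.7, 0.3]
width: 0.0853
```

```bash
python3 - <<'E'
from h import *
go(.4325,-.1765,.045)
E
```

```text
t 28.3 grasp [ 0.4306 -0.1792  0.0512] xaxis [ 0.025 -0.026 -0.999] yaxis [-0.069  0.997 -0.028] w 0.0853 F [ 0.  -0.7  0.3] j [-0.41  0.43  0.8   2.22 -0.5   0.64  2.39]
shift tool [0.0062 0.0027 0.002 ] dist 0.007
```

Call:
{"fn": "drive_tool", "kwargs": {
  "plan": [0.007,0.002,0.002,0,0,0,0,0]
}}

```text
t: 28.47
position: [0.431, -0.1734, 0.2018]
tool_rot: [0.717, -0.034, 0.696, 0.015]
contact_force: [0.4, -0.4, -0.6]
width: 0.0854
```

Call:
{"fn": "drive_tool", "kwargs": {
  "plan": [0,0,0,0,0,0,0,0,0,0,0,0,0,0,0,0,0,0,0,0],
  "claw": 1
}}

```text
t: 28.88
position: [0.4347, -0.1736, 0.2065]
tool_rot: [0.721, -0.035, 0.692, 0.016]
contact_force: [0.3, -0.1, -1.5]
width: 0.0463
```

```bash
python3 - <<'E'
from h import *
go(.4325,-.1765,.045)
E
```

```text
t 28.88 grasp [ 0.4411 -0.1775  0.0517] xaxis [ 0.041 -0.026 -0.999] yaxis [-0.071  0.997 -0.028] w 0.0463 F [ 0.3 -0.1 -1.5] j [-0.4   0.44  0.79  2.21 -0.51  0.63  2.39]
shift tool [ 0.0063  0.0018 -0.0087] dist 0.011
```

Call:
{"fn": "drive_tool", "kwargs": {
  "plan": [-0.04,0,0,0,-0.04,0,0,0,-0.04,0,0,0,-0.04,0,0,0]
}}

```text
t: 29.22
position: [0.4243, -0.1671, 0.3599]
tool_rot: [0.709, -0.036, 0.705, 0.014]
contact_force: [1.1, 2.1, 0.7]
width: 0.0464
```

```bash
python3 - <<'E'
from h import *
go(.535,.264,.2)
E
```

```text
t 29.22 grasp [ 0.4254 -0.1719  0.2049] xaxis [ 0.007 -0.031 -0.999] yaxis [-0.069  0.997 -0.031] w 0.0464 F [1.1 2.1 0.7] j [-0.78  0.06  1.11  2.13 -0.03  0.96  1.99]
shift tool [-0.0078  0.4272  0.1396] dist 0.45
```

Call:
{"fn": "drive_tool", "kwargs": {
  "plan": [-0.002,0.038,0.0125,0,-0.002,0.038,0.0125,0,-0.002,0.038,0.0125,0,-0.002,0.038,0.0125,0,-0.002,0.038,0.0125,0,-0.002,0.038,0.0125,0,-0.002,0.038,0.0125,0,-0.002,0.038,0.0125,0]
}}

```text
t: 29.88
position: [0.5088, 0.1369, 0.381]
tool_rot: [0.717, -0.019, 0.697, 0.007]
contact_force: [0.8, -0.2, -1.8]
width: 0.0463
```

```bash
python3 - <<'E'
from h import *
go(.537,.264,.2)
E
```

```text
t 29.88 grasp [0.5133 0.1343 0.2261] xaxis [ 0.029 -0.017 -0.999] yaxis [-0.037  0.999 -0.018] w 0.0463 F [ 0.8 -0.2 -1.8] j [-1.1   0.22  0.85  1.96 -0.16  1.02  1.43]
shift tool [0.0246 0.1292 0.0279] dist 0.134
```

Call:
{"fn": "drive_tool", "kwargs": {
  "plan": [0,0.036,0.008,0,0,0.036,0.008,0,0,0.025,0.006,0,0,0.012,0.003,0,0,0,0,0,0,0,0,0]
}}

```text
t: 30.38
position: [0.5274, 0.2643, 0.3764]
tool_rot: [0.716, -0.026, 0.697, 0.013]
contact_force: [-0.7, -0.5, -2.3]
width: 0.0461
```

```bash
python3 - <<'E'
from h import *
go(.537,.264,.066)
for c in ['scene','side']:
    save(c,c+'8')
    for n in ['jar_white_mid','cup_white']:
        print(c,n,[(np.round(d['point'],4).tolist(),round(d['confidence'],2)) for d in place_of(n,c)][:3])
go(.537,.264,.066)
E
```

```text
t 30.38 grasp [0.5316 0.2618 0.2215] xaxis [ 0.027 -0.017 -0.999] yaxis [-0.055  0.998 -0.018] w 0.0461 F [-0.7 -0.5 -2.3] j [-1.17  0.36  0.77  1.81 -0.26  1.06  1.31]
shift tool [0.1555 0.0047 0.0013] dist 0.156
scene jar_white_mid [([0.524, 0.2612, 0.2146], 0.72), ([0.3685, -0.2861, 0.0452], 0.32)]
scene cup_white [([0.5378, 0.2615, 0.0052], 0.8), ([0.5546, -0.3218, 0.0418], 0.17)]
side jar_white_mid [([0.5254, 0.2581, 0.2131], 0.62)]
side cup_white [([0.5322, 0.2659, 0.004], 0.55), ([0.5627, 0.1548, 0.012], 0.47)]
t 30.68 grasp [0.5325 0.2599 0.2224] xaxis [ 0.028 -0.015 -0.999] yaxis [-0.05   0.999 -0.016] w 0.0465 F [-0.8 -0.7 -1.5] j [-1.17  0.36  0.77  1.81 -0.26  1.06  1.31]
shift tool [0.1564 0.0064 0.0004] dist 0.157
```

Call:
{"fn": "drive_tool", "kwargs": {
  "plan": [0.025,0.003,0.004,0,0.025,0.002,0.003,0,0.025,0,0,0,0.015,0,0,0,0,0,0,0]
}}

```text
t: 31.1
position: [0.5408, 0.2607, 0.2893]
tool_rot: [0.719, -0.018, 0.694, 0.011]
contact_force: [-0.6, -0.2, -2.0]
width: 0.0463
```

```bash
python3 - <<'E'
from h import *
go(.543,.265,.066)
E
```

```text
t 31.1 grasp [0.5463 0.2594 0.1344] xaxis [ 0.036 -0.008 -0.999] yaxis [-0.041  0.999 -0.009] w 0.0463 F [-0.6 -0.2 -2. ] j [-1.09  0.49  0.7   1.85 -0.37  0.9   1.4 ]
shift tool [ 0.0682  0.0064 -0.0055] dist 0.069
```

Call:
{"fn": "drive_tool", "kwargs": {
  "plan": [0.02,0.005,-0.005,0,0.02,0.003,-0.004,0,0.01,0,-0.001,0,0,0,0,0]
}}

```text
t: 31.43
position: [0.5347, 0.2644, 0.2413]
tool_rot: [0.721, -0.015, 0.693, 0.01]
contact_force: [-1.3, -0.4, -1.1]
width: 0.0462
```

```bash
python3 - <<'E'
from h import *
go(.543,.265,.066)
for c in ['scene','side']:
    save(c,c+'9')
    for n in ['jar_white_mid','cup_white']:
        print(c,n,[(np.round(d['point'],4).tolist(),round(d['confidence'],2)) for d in place_of(n,c)][:3])
go(.543,.265,.066)
E
```

```text
t 31.43 grasp [0.5409 0.2634 0.0864] xaxis [ 0.04  -0.007 -0.999] yaxis [-0.034  0.999 -0.008] w 0.0462 F [-1.3 -0.4 -1.1] j [-1.06  0.55  0.66  1.88 -0.43  0.81  1.42]
shift tool [0.0204 0.0017 0.0014] dist 0.021
scene jar_white_mid [([0.5331, 0.26, 0.0776], 0.89), ([0.5868, -0.1697, 0.0307], 0.16)]
scene cup_white [([0.5397, 0.2612, 0.0082], 0.93)]
side jar_white_mid [([0.5375, 0.2644, 0.0799], 0.85)]
side cup_white [([0.561, 0.1587, 0.0107], 0.7), ([0.5317, 0.2642, 0.0019], 0.55)]
t 31.73 grasp [0.5433 0.2647 0.0891] xaxis [ 0.045 -0.003 -0.999] yaxis [-0.034  0.999 -0.005] w 0.0463 F [ 0.2  0.2 -1.8] j [-1.06  0.55  0.66  1.88 -0.43  0.81  1.42]
shift tool [ 0.023   0.0004 -0.0013] dist 0.023
```

View pics/scene9.png

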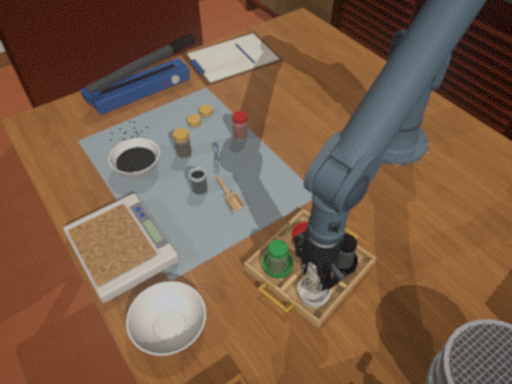

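The white jar is above the white cup at (313,285), aligned. Lowering.

Call:
{"fn": "drive_tool", "kwargs": {
  "plan": [0.012,0.001,-0.005,0,0.01,0,-0.003,0,0,0,0,0]
}}

```text
t: 31.98
position: [0.53, 0.2665, 0.2224]
tool_rot: [0.724, -0.012, 0.689, 0.012]
contact_force: [-0.3, -0.0, -2.7]
width: 0.0466
```

```bash
python3 - <<'E'
from h import *
go(.543,.265,.065)
E
```

```text
t 31.98 grasp [0.5376 0.2665 0.0675] xaxis [ 0.049  0.    -0.999] yaxis [-0.034  0.999 -0.002] w 0.0466 F [-0.3 -0.  -2.7] j [-1.06  0.57  0.64  1.9  -0.45  0.77  1.43]
shift tool [ 0.0028 -0.0017  0.0052] dist 0.006
```

Call:
{"fn": "drive_tool", "kwargs": {
  "plan": [0.003,-0.001,0.004,0,0,0,0,0]
}}

```text
t: 32.15
position: [0.5338, 0.2664, 0.2194]
tool_rot: [0.723, -0.012, 0.69, 0.013]
contact_force: [-1.0, -2.0, 3.8]
width: 0.046
```

```bash
python3 - <<'E'
from h import *
go(.543,.265,.065)
for c in ['scene','side']:
    save(c,c+'10')
    for n in ['jar_white_mid']:
        print(c,n,[(np.round(d['point'],4).tolist(),round(d['confidence'],2)) for d in place_of(n,c)][:3])
go(.543,.265,.065)
E
```

```text
t 32.15 grasp [0.5411 0.2666 0.0646] xaxis [ 0.047  0.001 -0.999] yaxis [-0.035  0.999 -0.001] w 0.046 F [-1.  -2.   3.8] j [-1.05  0.58  0.64  1.89 -0.46  0.77  1.44]
shift tool [-0.0004 -0.0016  0.0019] dist 0.003
scene jar_white_mid [([0.5335, 0.2672, 0.0546], 0.93)]
side jar_white_mid [([0.534, 0.2661, 0.0026], 0.48)]
t 32.35 grasp [0.5411 0.2665 0.0646] xaxis [ 0.048  0.001 -0.999] yaxis [-0.035  0.999 -0.001] w 0.0463 F [-1.8  0.5  2.3] j [-1.05  0.58  0.64  1.9  -0.46  0.77  1.44]
shift tool [-0.0003 -0.0016  0.0019] dist 0.002
```

Touching the floor. Release and lift.

Call:
{"fn": "drive_tool", "kwargs": {
  "plan": [0,0,0,0,0,0,0,0,0,0,0,0,0,0,0,0],
  "claw": 0
}}

```text
t: 32.68
position: [0.5346, 0.2661, 0.2194]
tool_rot: [0.725, -0.012, 0.689, 0.012]
contact_force: [0.7, 0.1, -0.6]
width: 0.0854
```

```bash
python3 - <<'E'
from h import *
go(.543,.265,.065)
E
```

```text
t 32.68 grasp [0.5425 0.2663 0.0646] xaxis [ 0.051  0.001 -0.999] yaxis [-0.035  0.999 -0.001] w 0.0854 F [ 0.7  0.1 -0.6] j [-1.05  0.58  0.64  1.89 -0.46  0.76  1.44]
shift tool [-0.0004 -0.0013  0.0005] dist 0.001
```

Call:
{"fn": "drive_tool", "kwargs": {
  "plan": [-0.02,0,0,0,-0.04,0,0,0,-0.04,0,0,0,-0.04,0,0,0,-0.04,0,0,0,-0.04,0,0,0]
}}

```text
t: 33.18
position: [0.5197, 0.265, 0.4344]
tool_rot: [0.718, -0.018, 0.696, 0.006]
contact_force: [0.2, 1.0, 0.4]
width: 0.0854
```

```bash
python3 - <<'E'
from h import *
go(.372,-.285,.24)
E
```

```text
t 33.18 grasp [0.5244 0.2624 0.2795] xaxis [ 0.03  -0.017 -0.999] yaxis [-0.033  0.999 -0.018] w 0.0854 F [0.2 1.  0.4] j [-1.23  0.29  0.82  1.77 -0.2   1.16  1.24]
shift tool [ 0.0439 -0.5414 -0.1717] dist 0.57
```

Call:
{"fn": "drive_tool", "kwargs": {
  "plan": [0,-0.038,-0.012,0,0,-0.038,-0.012,0,0,-0.038,-0.012,0,0,-0.038,-0.012,0,0,-0.038,-0.012,0,0,-0.038,-0.012,0,0,-0.038,-0.012,0,0,-0.038,-0.012,0]
}}

```text
t: 33.85
position: [0.4397, -0.0422, 0.4442]
tool_rot: [0.728, -0.017, 0.685, 0.02]
contact_force: [0.7, -0.2, 0.7]
width: 0.0853
```

```bash
python3 - <<'E'
from h import *
go(.372,-.285,.24)
E
```

```text
t 33.85 grasp [ 0.4492 -0.0413  0.2895] xaxis [ 0.061  0.006 -0.998] yaxis [-0.053  0.999  0.002] w 0.0853 F [ 0.7 -0.2  0.7] j [-1.08 -0.24  0.98  2.08  0.22  1.15  1.43]
shift tool [ 0.0433 -0.2393 -0.0928] dist 0.26
```

Call:
{"fn": "drive_tool", "kwargs": {
  "plan": [0.003,-0.036,-0.0135,0,0.003,-0.036,-0.0135,0,0.003,-0.036,-0.0135,0,0.003,-0.036,-0.0135,0,0.003,-0.036,-0.0135,0,0.003,-0.025,-0.01,0,0,-0.01,-0.005,0,0,0,0,0]
}}

```text
t: 34.52
position: [0.3575, -0.2859, 0.4158]
tool_rot: [0.731, -0.004, 0.682, 0.016]
contact_force: [-0.3, -0.7, -0.6]
width: 0.0852
```

```bash
python3 - <<'E'
from h import *
go(.372,-.285,.24)
E
```

```text
t 34.52 grasp [ 0.3683 -0.283   0.2612] xaxis [ 0.07   0.019 -0.997] yaxis [-0.029  0.999  0.017] w 0.0852 F [-0.3 -0.7 -0.6] j [-0.86 -0.38  1.29  2.08  0.35  1.13  1.87]
shift tool [ 0.0213 -0.0025  0.0022] dist 0.022
```

Call:
{"fn": "drive_tool", "kwargs": {
  "plan": [0.03,0,0,0,0.035,0,-0.001,0,0.035,0,-0.001,0,0.03,0,-0.001,0,0.01,0,0,0,0,0,0,0]
}}

```text
t: 35.02
position: [0.3466, -0.2608, 0.2999]
tool_rot: [0.741, -0.012, 0.671, 0.012]
contact_force: [-0.1, 0.3, 0.5]
width: 0.0853
```

```bash
python3 - <<'E'
from h import *
go(.3715,-.285,.045)
E
```

```text
t 35.02 grasp [ 0.362  -0.2605  0.1457] xaxis [ 0.099  0.002 -0.995] yaxis [-0.035  0.999 -0.002] w 0.0853 F [-0.1  0.3  0.5] j [-1.11 -0.41  1.57  2.26  0.49  0.85  1.76]
shift tool [ 0.1011 -0.0246 -0.0013] dist 0.104
```

Joints 2 and 3 have reached their limits here, so the arm's elbow posture is bad. I back out upward and outward, then approach from a better posture.

Call:
{"fn": "drive_tool", "kwargs": {
  "plan": [-0.01,0,0.02,0,-0.005,0,0.025,0,0,0,0.03,0,0,0,0.03,0]
}}

```text
t: 35.35
position: [0.4182, -0.2382, 0.3514]
tool_rot: [0.746, -0.013, 0.666, 0.006]
contact_force: [-0.2, -0.7, 0.3]
width: 0.0854
```

```bash
python3 - <<'E'
from h import *
go(.47,-.22,.13)
print(state()['joint_pos'])
E
```

```text
t 35.35 grasp [ 0.4358 -0.2395  0.1974] xaxis [ 0.114 -0.008 -0.993] yaxis [-0.026  1.    -0.011] w 0.0854 F [-0.2 -0.7  0.3] j [-1.27 -0.41  1.57  2.12  0.47  0.96  1.65]
shift tool [0.0707 0.0194 0.0269] dist 0.078
[-1.27173651 -0.41052508  1.56940178  2.12090064  0.47403386  0.95728079
  1.65435676]
```

Call:
{"fn": "drive_tool", "kwargs": {
  "plan": [0,0.03,0.01,0,0,0.035,0.01,0,0,0.035,0.01,0,0,0.035,0.01,0,0,0.035,0.01,0]
}}

```text
t: 35.77
position: [0.4756, -0.0711, 0.3677]
tool_rot: [0.754, -0.005, 0.656, -0.002]
contact_force: [1.1, 0.7, -0.5]
width: 0.0856
```

```bash
python3 - <<'E'
from h import *
go(.5,-.05,.13)
E
```

```text
t 35.77 grasp [ 0.4971 -0.0727  0.2142] xaxis [ 0.139 -0.01  -0.99 ] yaxis [-0.004  1.    -0.011] w 0.0856 F [ 1.1  0.7 -0.5] j [-1.58 -0.3   1.54  2.12  0.39  0.93  1.33]
shift tool [ 0.0836  0.0236 -0.0087] dist 0.087
```

Call:
{"fn": "drive_tool", "kwargs": {
  "plan": [0.035,0.005,0,0,0.035,0.005,0,0,0,0,0,0]
}}

```text
t: 36.02
position: [0.4676, -0.0482, 0.3252]
tool_rot: [0.766, -0.014, 0.643, -0.001]
contact_force: [-1.3, 0.1, -0.1]
width: 0.0855
```

```bash
python3 - <<'E'
from h import *
go(.5,-.05,.13)
E
```

```text
t 36.02 grasp [ 0.4946 -0.0513  0.1726] xaxis [ 0.174 -0.02  -0.985] yaxis [-0.015  1.    -0.023] w 0.0855 F [-1.3  0.1 -0.1] j [-1.69 -0.41  1.57  2.19  0.6   0.86  1.12]
shift tool [ 0.0428  0.0022 -0.0021] dist 0.043
```

Call:
{"fn": "drive_tool", "kwargs": {
  "plan": [-0.01,0.03,0.005,0,-0.025,0.03,0,0,-0.025,0.03,0,0,-0.025,0.03,0,0,-0.025,0.03,0,0,-0.025,0.03,0,0]
}}

```text
t: 36.52
position: [0.4522, 0.1315, 0.4639]
tool_rot: [0.764, -0.004, 0.646, -0.007]
contact_force: [0.6, -0.3, -0.3]
width: 0.0857
```

```bash
python3 - <<'E'
from h import *
go(.45,.15,.38)
E
```

```text
t 36.52 grasp [0.478 0.129 0.311] xaxis [ 0.167 -0.016 -0.986] yaxis [ 0.006  1.    -0.016] w 0.0857 F [ 0.6 -0.3 -0.3] j [-1.62 -0.28  1.09  2.03  0.38  1.13  0.89]
shift tool [-0.073   0.0198 -0.0162] dist 0.077
```

Call:
{"fn": "drive_tool", "kwargs": {
  "plan": [0,0.015,0.03,0,0,0.015,0.035,0,0,0.015,0.035,0,0,0.015,0.035,0,0.03,0,0,0,0.041,0,0,0,-0.041,0,0,0,-0.041,0,0,0]
}}

```text
t: 37.18
position: [0.4983, 0.1892, 0.5124]
tool_rot: [0.774, -0.023, 0.632, 0.016]
contact_force: [2.0, -0.1, 3.0]
width: 0.0855
```

```bash
python3 - <<'E'
from h import *
go(.6,.2,.3)
E
```

```text
t 37.18 grasp [0.5293 0.1885 0.3605] xaxis [ 0.2   -0.005 -0.98 ] yaxis [-0.054  0.998 -0.016] w 0.0855 F [ 2.  -0.1  3. ] j [-2.06 -0.36  1.37  1.85  0.51  1.25  0.81]
shift tool [0.0734 0.0087 0.0578] dist 0.094
```

```bash
python3 - <<'E'
from h import *
go(.3,.38,.27)
E
```

```text
t 37.18 grasp [0.5293 0.1885 0.3605] xaxis [ 0.2   -0.005 -0.98 ] yaxis [-0.054  0.998 -0.016] w 0.0855 F [ 2.  -0.1  3. ] j [-2.06 -0.36  1.37  1.85  0.51  1.25  0.81]
shift tool [ 0.0419  0.2049 -0.2317] dist 0.312
```

Call:
{"fn": "drive_tool", "kwargs": {
  "plan": [0.005,0.025,-0.028,0,0.005,0.025,-0.028,0,0.005,0.025,-0.028,0,0.005,0.025,-0.028,0]
}}

```text
t: 37.52
position: [0.3953, 0.2794, 0.4795]
tool_rot: [0.777, -0.011, 0.63, 0.011]
contact_force: [-0.1, 0.1, 1.1]
width: 0.0855
```

```bash
python3 - <<'E'
from h import *
go(.3,.38,.27)
E
```

```text
t 37.52 grasp [0.4273 0.2801 0.3279] xaxis [ 0.206  0.004 -0.978] yaxis [-0.031  1.    -0.002] w 0.0855 F [-0.1  0.1  1.1] j [-2.01 -0.28  1.13  1.99  0.44  1.17  0.56]
shift tool [ 0.0308  0.104  -0.1333] dist 0.172
```

Call:
{"fn": "drive_tool", "kwargs": {
  "plan": [0,0.026,-0.028,0,0,0.026,-0.03,0,0,0.026,-0.03,0,0,0.022,-0.03,0,0,0.015,-0.03,0,0,0.01,-0.03,0,0,0,0,0]
}}

```text
t: 38.1
position: [0.2085, 0.4116, 0.4519]
tool_rot: [0.776, -0.006, 0.63, 0.017]
contact_force: [-1.2, 0.3, -0.3]
width: 0.0855
```

```bash
python3 - <<'E'
from h import *
go(.2,.43,.27)
E
```

```text
t 38.1 grasp [0.2402 0.4144 0.3003] xaxis [ 0.205  0.018 -0.979] yaxis [-0.033  0.999  0.012] w 0.0855 F [-1.2  0.3 -0.3] j [-2.16 -0.14  0.85  2.04  0.33  1.14  0.16]
shift tool [ 0.0216  0.0165 -0.0451] dist 0.053
```

```bash
python3 - <<'E'
from h import *
save('scene','s11'); save('side','sd11')
go(.2,.43,.27)
E
```

```text
t 38.2 grasp [0.2461 0.4128 0.3015] xaxis [ 0.208  0.018 -0.978] yaxis [-0.026  1.     0.013] w 0.0853 F [ 0.5  0.1 -0.5] j [-2.16 -0.14  0.86  2.04  0.34  1.14  0.17]
shift tool [ 0.0216  0.018  -0.0512] dist 0.058
```

View pics/s11.png

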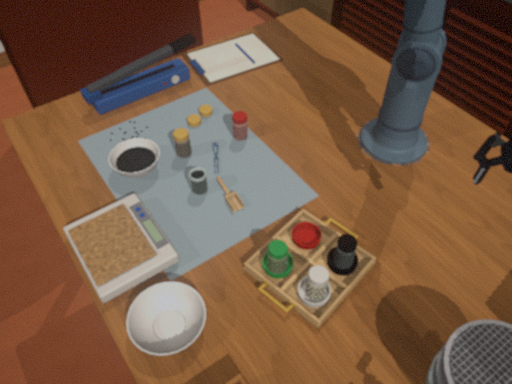

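View pics/sd11.png

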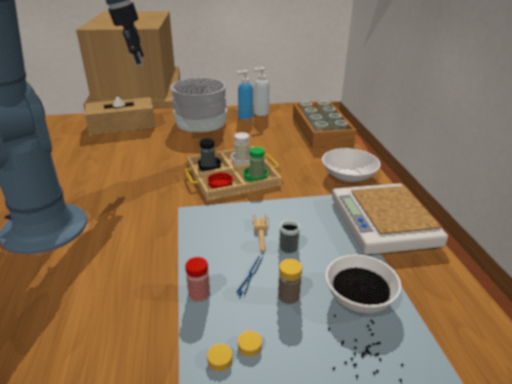

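Three jars stand in their cups (scene: green (277,255), white (315,285), black (345,252)), and only red remains at (240,125). Below the gripper is clear table, so I pump here to take out tilt.

Call:
{"fn": "drive_tool", "kwargs": {
  "plan": [0.041,0,0,0.06,0.041,0,0,0.06,0.041,0,0,0.06,-0.041,0,0,0.06,-0.041,0,0,0,-0.041,0,0,0,0,0,0,0]
}}

```text
t: 38.78
position: [0.218, 0.423, 0.4281]
tool_rot: [0.802, 0.066, 0.584, -0.106]
contact_force: [0.9, 1.3, 0.8]
width: 0.0852
```

```bash
python3 - <<'E'
from h import *
go(.25,.43,.27)
E
```

```text
t 38.78 grasp [0.2637 0.4085 0.2807] xaxis [ 0.295 -0.093 -0.951] yaxis [ 0.246  0.969 -0.019] w 0.0852 F [0.9 1.3 0.8] j [-2.25 -0.02  0.98  2.03  0.36  1.15 -0.1 ]
shift tool [ 0.0041  0.0176 -0.0209] dist 0.028
```

```bash
cat >> h.py <<'E'
def arc(r,az1,z,n=8,step=None,dyaw=0.0):
    """plan n rows along arc to azimuth az1 (at grasp pt), tool x axis constant in world, with yaw per row"""
    s,p,M=pose(); g=p+M[:,0]*0.155
    a0=np.arctan2(g[1],g[0]); r0=np.hypot(*g[:2]); z0=g[2]
    rows=[];cur=g.copy();Mc=M.copy()
    for i in range(1,n+1):
        f=i/n;a=a0+(az1-a0)*f;rr=r0+(r-r0)*f
        t=np.array([rr*np.cos(a),rr*np.sin(a),z0+(z-z0)*f])
        d=Mc.T@(t-cur); rows.append((*d.round(4),dyaw)); cur=t
        Mc=Mc@R.from_rotvec([dyaw,0,0]).as_matrix()
    print('az0',a0.round(3),'r0',r0.round(3)); [print([float(v) for v in x],np.linalg.norm(x[:3]).round(4)) for x in rows]
E
python3 - <<'E'
from h import *
go(.25,.43,.27)
arc(.5,.4,.27,8,dyaw=.085)
E
```

```text
t 38.78 grasp [0.2637 0.4085 0.2807] xaxis [ 0.295 -0.093 -0.951] yaxis [ 0.246  0.969 -0.019] w 0.0852 F [0.9 1.3 0.8] j [-2.25 -0.02  0.98  2.03  0.36  1.15 -0.1 ]
shift tool [ 0.0041  0.0176 -0.0209] dist 0.028
az0 0.998 r0 0.486
[0.0122, -0.0112, 0.0325, 0.085] 0.0365
[0.012, -0.0111, 0.0327, 0.085] 0.0366
[0.0117, -0.011, 0.033, 0.085] 0.0367
[0.0114, -0.0108, 0.0333, 0.085] 0.0368
[0.011, -0.0106, 0.0336, 0.085] 0.0369
[0.0105, -0.0104, 0.034, 0.085] 0.0371
[0.01, -0.0102, 0.0343, 0.085] 0.0372
[0.0095, -0.01, 0.0347, 0.085] 0.0373
```

Call:
{"fn": "drive_tool", "kwargs": {
  "plan": [0.012,-0.011,0.0325,0.085,0.012,-0.011,0.0325,0.085,0.012,-0.011,0.033,0.085,0.011,-0.011,0.033,0.085,0.011,-0.0105,0.0335,0.085,0.0105,-0.0105,0.034,0.085,0.01,-0.01,0.034,0.085,0.0095,-0.01,0.0345,0.085]
}}

```text
t: 39.45
position: [0.4293, 0.205, 0.4299]
tool_rot: [0.729, 0.351, 0.508, -0.296]
contact_force: [-0.7, 0.6, -0.5]
width: 0.085
```

```bash
python3 - <<'E'
from h import *
go(.25,.43,.27)
arc(.5,-.2,.27,8,dyaw=.085)
E
```

```text
t 39.45 grasp [0.4772 0.1934 0.2829] xaxis [ 0.309 -0.075 -0.948] yaxis [0.788 0.578 0.211] w 0.085 F [-0.7  0.6 -0.5] j [-1.88 -0.27  1.15  2.09  0.6   1.04 -0.39]
shift tool [-0.0757 -0.045  -0.3162] dist 0.328
az0 0.385 r0 0.515
[0.0077, -0.0124, 0.0347, 0.085] 0.0376
[0.0069, -0.0119, 0.0349, 0.085] 0.0375
[0.0061, -0.0114, 0.0351, 0.085] 0.0374
[0.0052, -0.0109, 0.0352, 0.085] 0.0372
[0.0044, -0.0104, 0.0354, 0.085] 0.0372
[0.0035, -0.0099, 0.0355, 0.085] 0.037
[0.0027, -0.0093, 0.0355, 0.085] 0.0368
[0.0018, -0.0087, 0.0356, 0.085] 0.0367
```

The clock is stopped between calls, so I fit a kinematic model from the logged joint/pose pairs. I'll use it to plan the elbow posture properly.

```bash
cat > data.txt <<'E'
.2625 .5947 .2497 0 0 -1 .404 .915 0 -1.25 .38 .04 1.6 -.02 1.16 -.05
.3641 .2901 .2468 -.002 .01 -1 .382 .924 .008 -.95 .03 .2 2.04 -.02 1.07 .43
.4651 -.0152 .2547 .007 .017 -1 .386 .922 .018 -.61 0 .57 2.05 -.02 1.09 1.15
.4816 -.0567 .2524 .013 .015 -1 .402 .915 .019 -.55 .05 .62 2.01 -.05 1.08 1.25
.4792 -.0353 .1408 .019 .022 -1 .381 .924 .027 -.53 .21 .59 2.13 -.19 .83 1.35
.4859 -.0403 .0534 .032 .026 -.999 .374 .927 .036 -.43 .39 .51 2.16 -.36 .64 1.52
.4412 .2248 .1739 .044 .033 -.998 .384 .922 .047 -.93 .15 .41 2.09 -.09 .86 .7
.4253 .2391 .0676 .064 .047 -.997 .38 .922 .068 -.91 .32 .35 2.18 -.2 .59 .76
.6268 -.0376 .2167 .052 .026 -.998 .374 .926 .043 -.5 .39 .63 1.75 -.3 1.04 1.43
.6308 -.0642 .0461 .053 .029 -.998 .369 .928 .047 -.35 .63 .51 1.82 -.48 .76 1.61
.5657 .1564 .0651 .077 .045 -.996 .37 .926 .07 -.73 .5 .48 1.96 -.39 .68 1.17
.4391 -.168 .2735 .086 .055 -.995 .371 .925 .083 -.61 -.09 .91 2.06 -.01 1.07 1.5
.4148 -.1787 .4246 .056 .057 -.997 .375 .924 .074 -.58 -.27 .79 1.84 .12 1.44 1.37
.4111 -.1651 .4259 .049 .068 -.996 .359 .93 .082 -.59 -.28 .77 1.85 .12 1.46 1.35
.4198 -.1535 .2999 .058 .07 -.996 .356 .93 .087 -.62 -.18 .87 2.05 .06 1.17 1.42
.4211 -.1663 .4475 .097 .072 -.993 -.251 .967 .046 -.71 -.34 .84 1.82 .17 1.46 1.92
.3655 -.1418 .3714 -.049 .1 -.994 -.609 .786 .108 -.71 -.36 .84 1.98 .17 1.47 2.29
.2777 .3628 .406 .02 .137 -.99 -.603 .792 .098 -1.1 -.18 .12 1.9 -.04 1.3 1.24
.2376 .3109 .4006 -.057 .01 -.998 -.616 .786 .043 -1.11 -.22 .1 1.94 -.03 1.45 1.23
.4597 -.185 .2989 .099 .033 -.995 -.064 .998 .027 -.61 -.06 .94 1.99 -.01 1.11 1.97
.4306 -.1792 .0512 .025 -.026 -.999 -.069 .997 -.028 -.41 .43 .8 2.22 -.5 .64 2.39
.4254 -.1719 .2049 .007 -.031 -.999 -.069 .997 -.031 -.78 .06 1.11 2.13 -.03 .96 1.99
.5316 .2618 .2215 .027 -.017 -.999 -.055 .998 -.018 -1.17 .36 .77 1.81 -.26 1.06 1.31
.5425 .2663 .0646 .051 .001 -.999 -.035 .999 -.001 -1.05 .58 .64 1.89 -.46 .76 1.44
.4492 -.0413 .2895 .061 .006 -.998 -.053 .999 .002 -1.08 -.24 .98 2.08 .22 1.15 1.43
.3683 -.283 .2612 .07 .019 -.997 -.029 .999 .017 -.86 -.38 1.29 2.08 .35 1.13 1.87
.362 -.2605 .1457 .099 .002 -.995 -.035 .999 -.002 -1.11 -.41 1.57 2.26 .49 .85 1.76
.4946 -.0513 .1726 .174 -.02 -.985 -.015 1 -.023 -1.69 -.41 1.57 2.19 .6 .86 1.12
.478 .129 .311 .167 -.016 -.986 .006 1 -.016 -1.62 -.28 1.09 2.03 .38 1.13 .89
.5293 .1885 .3605 .2 -.005 -.98 -.054 .998 -.016 -2.06 -.36 1.37 1.85 .51 1.25 .81
.2402 .4144 .3003 .205 .018 -.979 -.033 .999 .012 -2.16 -.14 .85 2.04 .33 1.14 .16
.2637 .4085 .2807 .295 -.093 -.951 .246 .969 -.019 -2.25 -.02 .98 2.03 .36 1.15 -.1
.4772 .1934 .2829 .309 -.075 -.948 .788 .578 .211 -1.88 -.27 1.15 2.09 .6 1.04 -.39
E
cat > kin.py <<'E'
import numpy as np
from scipy.spatial.transform import Rotation as R
from scipy.optimize import least_squares
import itertools
D=np.loadtxt('data.txt')
def Rz(a): return R.from_euler('z',a).as_matrix()
def Ry(a): return R.from_euler('y',a).as_matrix()
def fk(q,P,s):
    d1,d3,a3,a4,d5,a6,d7,o1,o7,a2,l3,l5,o3,o5=P
    M=Rz(s[0]*q[0]+o1);p=np.array([0,0,d1])+M@[a2,0,0]
    M=M@Ry(q[1]);p=p+M@[0,0,d3];M=M@Rz(s[1]*q[2]+o3);p=p+M@[a3,l3,0]
    M=M@Ry(q[3]);p=p+M@[a4,0,d5];M=M@Rz(s[2]*q[4]+o5);p=p+M@[0,l5,0];M=M@Ry(q[5]);p=p+M@[a6,0,d7]
    M=M@Rz(s[3]*q[6]+o7)
    return p,M   # M[:,2]=tool x ; M[:,0]-> tool y dir
def res(P,s):
    r=[]
    for d in D:
        p,M=fk(d[9:],P,s)
        r+=list((p-d[:3])/.005)+list((M[:,2]-d[3:6])/.015)+list((M[:,0]-d[6:9])/.015)
    r+=list(np.array([P[9],P[10],P[11]])/.1)
    return np.array(r)
if __name__=='__main__':
    best=None
    for s in itertools.product([-1,1],repeat=4):
        for o1 in [0]:
            for o7 in [0,np.pi/2,-np.pi/2,np.pi]:
                f=least_squares(res,[.3,.35,0,0,.35,0,.25,o1,o7,0,0,0,0,0],args=(s,),loss='soft_l1',max_nfev=60)
                if best is None or f.cost<best[0]: best=(f.cost,s,f.x); print(f.cost,s,f.x.round(3))
    np.save('P.npy',best[2]);np.save('S.npy',best[1])
    r=res(best[2],best[1])[:-3].reshape(-1,9); print((np.abs(r).max(1)).round(1)); print(np.sqrt((r[:,:3]**2).mean(0))*.005,np.sqrt((r[:,3:]**2).mean(0))*.015)
E
python3 kin.py
```

```text
5448.081045177549 (-1, -1, -1, -1) [ 0.313  0.473  0.006 -0.008  0.502 -0.01   0.309 -0.008  0.055 -0.
 -0.028 -0.003  0.006 -0.009]
23.241784075612834 (-1, -1, -1, -1) [ 3.130e-01  4.740e-01  7.000e-03 -8.000e-03  5.020e-01 -1.000e-02
  3.090e-01 -5.000e-03  3.136e+00 -0.000e+00 -2.500e-02 -7.000e-03
  1.000e-03 -0.000e+00]
23.24178407558407 (-1, -1, -1, -1) [ 3.130e-01  4.740e-01  7.000e-03 -8.000e-03  5.020e-01 -1.000e-02
  3.090e-01 -5.000e-03 -3.148e+00 -0.000e+00 -2.500e-02 -7.000e-03
  1.000e-03 -0.000e+00]
23.24178407557696 (-1, -1, -1, -1) [ 3.130e-01  4.740e-01  7.000e-03 -8.000e-03  5.020e-01 -1.000e-02
  3.090e-01 -5.000e-03  3.136e+00 -0.000e+00 -2.500e-02 -7.000e-03
  1.000e-03 -0.000e+00]
[1.6 2.4 1.  0.6 0.3 0.6 1.2 1.2 0.8 0.4 0.3 0.6 0.8 0.6 0.3 0.3 0.2 2.2
 3.  1.  1.1 1.4 0.8 1.1 0.5 0.7 1.1 1.2 0.5 1.9 0.7 0.5 1.1]
[0.00272338 0.00536673 0.0020676 ] [0.0044386  0.0031517  0.00054389 0.00416406 0.00155558 0.0032227 ]
```

```bash
cat > sim.py <<'E'
from kin import *
P=np.load('P.npy');S=np.load('S.npy')
LO=np.array([-2.61,-.41,-1.48,0,-1.57,.05,-2.85]);HI=np.array([2.61,2.15,1.57,2.5,4.71,1.97,2.85])
def tool(q):
    p,M=fk(q,P,S); T=np.stack([M[:,2],M[:,0],np.cross(M[:,2],M[:,0])],1); return p,T
def jac(q):
    p,T=tool(q);J=np.zeros((6,7))
    for i in range(7):
        q2=q.copy();q2[i]+=1e-5;p2,T2=tool(q2)
        J[:3,i]=(p2-p)/1e-5;J[3:,i]=R.from_matrix(T2@T.T).as_rotvec()/1e-5
    return J
def row(q,dx,dy,dz,yaw,it=6):
    p,T=tool(q);tp=p-T[:,0]*.155;tt=tp+T@[dx,dy,dz];Tt=T@R.from_rotvec([yaw,0,0]).as_matrix();tg=tt+Tt[:,0]*.155
    for _ in range(it):
        p,T=tool(q);e=np.r_[tg-p,R.from_matrix(Tt@T.T).as_rotvec()]
        q=np.clip(q+np.linalg.pinv(jac(q),rcond=1e-3)@e,LO,HI)
    return q
def run(q,rows):
    q=np.array(q,float)
    for r in rows: q=row(q,*r)
    return q
def show(q,l=''):
    p,T=tool(q);print(l,'q',q.round(2),'g',p.round(3),'x',T[:,0].round(3),'y',T[:,1].round(2))
E
python3 - <<'E'
from sim import *
q=run([-1.23,.29,.82,1.77,-.2,1.16,1.24],[(0,-.038,-.012,0)]*8);show(q,'sim');print('obs -1.08 -.24 .98 2.08 .22 1.15 1.43')
q=run([-1.08,-.24,.98,2.08,.22,1.15,1.43],[(.003,-.036,-.0135,0)]*5+[(.003,-.025,-.01,0),(0,-.01,-.005,0)]);show(q);print('obs -.86 -.38 1.29 2.08 .35 1.13 1.87')
q=run([-.86,-.38,1.29,2.08,.35,1.13,1.87],[(.03,0,0,0),(.035,0,-.001,0),(.035,0,-.001,0),(.03,0,-.001,0),(.01,0,0,0)]);show(q);print('obs -1.11 -.41 1.57 2.26 .49 .85 1.76')
q=run([-.68,-.08,.97,2.06,.1,1.12,1.88],[(.035,.005,.004,0),(.035,.005,.003,0),(.035,0,0,0),(.035,0,0,0),(.03,0,0,0)]);show(q);print('obs -.49 .36 .89 2.19 -.4 .73 2.3')
q=run([-.4,.44,.79,2.21,-.51,.63,2.39],[(-.04,0,0,0)]*4);show(q);print('obs -.78 .06 1.11 2.13 -.03 .96 1.99')
q=run([-2.25,-.02,.98,2.03,.36,1.15,-.1],[(.011,-.0107,.0335,.085)]*8);show(q);print('obs -1.88 -.27 1.15 2.09 .6 1.04 -.39')
E
```

```text
sim q [-1.1  -0.26  1.    2.1   0.26  1.17  1.38] g [ 0.433 -0.051  0.281] x [ 0.028 -0.018 -0.999] y [-0.02  1.   -0.02]
obs -1.08 -.24 .98 2.08 .22 1.15 1.43
 q [-0.92 -0.41  1.25  2.08  0.4   1.17  1.78] g [ 0.377 -0.261  0.265] x [ 0.054  0.001 -0.999] y [-0.05  1.   -0.  ]
obs -.86 -.38 1.29 2.08 .35 1.13 1.87
 q [-1.31 -0.41  1.57  2.21  0.59  0.87  1.69] g [ 0.423 -0.231  0.165] x [ 0.124 -0.071 -0.99 ] y [-0.19  0.98 -0.09]
obs -1.11 -.41 1.57 2.26 .49 .85 1.76
 q [-0.5   0.35  0.88  2.19 -0.36  0.75  2.26] g [ 0.425 -0.179  0.096] x [ 0.001 -0.026 -1.   ] y [-0.07  1.   -0.03]
obs -.49 .36 .89 2.19 -.4 .73 2.3
 q [-0.8   0.04  1.13  2.13 -0.03  0.95  1.98] g [ 0.427 -0.179  0.211] x [ 0.035 -0.029 -0.999] y [-0.07  1.   -0.03]
obs -.78 .06 1.11 2.13 -.03 .96 1.99
 q [-1.9  -0.26  1.15  2.12  0.6   1.05 -0.38] g [0.46  0.193 0.271] x [ 0.291 -0.094 -0.952] y [0.77 0.61 0.18]
obs -1.88 -.27 1.15 2.09 .6 1.04 -.39
```

The simple minimum-norm model reproduces the arm's behaviour closely. I'll use it to search for waypoints that bring the elbow back.

```bash
cat > fast.py <<'E'
import numpy as np, math
from sim import P,S,LO,HI,show,tool
d1,d3,a3,a4,d5,a6,d7,o1,o7,a2,l3,l5,o3,o5=P
def rz(a):
    c,s=math.cos(a),math.sin(a);return np.array([[c,-s,0],[s,c,0],[0,0,1.]])
def ry(a):
    c,s=math.cos(a),math.sin(a);return np.array([[c,0,s],[0,1.,0],[-s,0,c]])
def fkj(q):
    ax=[];og=[]
    M=rz(-q[0]+o1);p=np.array([0,0,d1]);ax.append(np.array([0,0,-1.]));og.append(p);p=p+M[:,0]*a2
    ax.append(M[:,1]);og.append(p);M=M@ry(q[1]);p=p+M[:,2]*d3
    ax.append(-M[:,2]);og.append(p);M=M@rz(-q[2]+o3);p=p+M@np.array([a3,l3,0])
    ax.append(M[:,1]);og.append(p);M=M@ry(q[3]);p=p+M@np.array([a4,0,d5])
    ax.append(-M[:,2]);og.append(p);M=M@rz(-q[4]+o5);p=p+M@np.array([0,l5,0])
    ax.append(M[:,1]);og.append(p);M=M@ry(q[5]);p=p+M@np.array([a6,0,d7])
    ax.append(-M[:,2]);og.append(p);M=M@rz(-q[6]+o7)
    A=np.array(ax);J=np.vstack([np.cross(A,p-np.array(og)).T,A.T])
    T=np.stack([M[:,2],M[:,0],np.cross(M[:,2],M[:,0])],1)
    return p,T,J
def rot(T,a): # about tool x
    c,s=math.cos(a),math.sin(a);return T@np.array([[1,0,0],[0,c,-s],[0,s,c]])
def step(q,tg,Tt,it=2):
    for _ in range(it):
        p,T,J=fkj(q);E=Tt@T.T
        e=np.r_[tg-p,.5*np.array([E[2,1]-E[1,2],E[0,2]-E[2,0],E[1,0]-E[0,1]])]
        q=q+J.T@np.linalg.solve(J@J.T+1e-6*np.eye(6),e)
    return q
def path(q,wps,ds=.036):
    """wps: list of (az,r,z,yawturn); returns list of q (unclipped; grasp point moves on arcs)"""
    qs=[q]
    for az,r,z,yw in wps:
        p,T,_=fkj(q);a0=math.atan2(p[1],p[0]);r0=math.hypot(p[0],p[1]);z0=p[2]
        L=math.hypot(max(r0,r)*abs(az-a0),math.hypot(r-r0,z-z0));n=max(1,math.ceil(L/ds),math.ceil(abs(yw)/.11))
        for i in range(1,n+1):
            f=i/n;a=a0+(az-a0)*f;rr=r0+(r-r0)*f
            q=step(q,np.array([rr*math.cos(a),rr*math.sin(a),z0+(z-z0)*f]),rot(T,yw*f));qs.append(q)
    return qs
RED=(math.atan2(-.285,.3715),math.hypot(-.285,.3715));CUP=(math.atan2(.1334,.4532),math.hypot(.1334,.4532))
E
cat > opt.py <<'E'
from fast import *
from scipy.optimize import differential_evolution
import sys
q0=np.array([-1.88,-.27,1.15,2.09,.6,1.04,-.39])
K=3
def mk(v):
    w=[(v[4*k],v[4*k+1],v[4*k+2],v[4*k+3]) for k in range(K)]
    w+=[(RED[0],RED[1],.2,v[4*K]),(RED[0],RED[1],.05,0)]
    return w
Wt=np.minimum(HI-LO,9)
def cost(v):
    try: qs=np.array(path(q0,mk(v)))
    except Exception: return 99
    m=np.minimum(qs-LO,HI-qs)
    early=m[:8].min(); late=m[8:].min()
    c=-3*min(late,.3)-1*min(early,.1)+ .008*len(qs)
    if early<.02: c+=5*(.02-early)
    if late<.08: c+=20*(.08-late)
    e=qs[-1]; c+=.4*abs(e[2])
    return c
b=[]
for k in range(K): b+=[(-1.0,1.2),(.42,.72),(.18,.45),(-1.5,1.5)]
b+=[(-1.2,1.2)]
r=differential_evolution(cost,b,maxiter=45,popsize=6,seed=int(sys.argv[1]),tol=1e-6,polish=False)
print(r.fun);[print(np.round(w,3)) for w in mk(r.x)]
qs=np.array(path(q0,mk(r.x)));print(len(qs),qs.min(0).round(2),qs.max(0).round(2));show(qs[-1])
np.save(f'opt{sys.argv[1]}.npy',r.x)
E
nproc; export OMP_NUM_THREADS=1; for i in 1 2 3 4; do timeout 560 python3 opt.py $i > o$i.txt 2>&1 & done; wait; cat o*.txt
```

```text
4
0.004223113524540672
[0.42  0.621 0.197 1.23 ]
[-0.038  0.629  0.21  -1.1  ]
[-0.247  0.54   0.448  1.123]
[-0.654  0.468  0.2   -0.184]
[-0.654  0.468  0.05   0.   ]
50 [-2.08 -0.27 -0.39  1.83 -0.59  0.27 -1.53] [0.62 0.25 1.5  2.38 0.6  1.14 0.75]
 q [ 0.62  0.23  0.05  2.38 -0.59  0.27  0.75] g [ 0.372 -0.285  0.05 ] x [ 0.314 -0.072 -0.947] y [ 0.85 -0.43  0.31]
-0.02569713463196742
[0.516 0.57  0.217 0.33 ]
[ 0.583  0.693  0.221 -0.532]
[-0.512  0.605  0.258 -0.854]
[-0.654  0.468  0.2    0.598]
[-0.654  0.468  0.05   0.   ]
43 [-1.99 -0.27  0.03  1.72 -0.7   0.29 -0.65] [0.46 0.37 1.29 2.38 0.6  1.04 2.38]
 q [ 0.46  0.24  0.21  2.38 -0.7   0.29  2.38] g [ 0.372 -0.285  0.05 ] x [ 0.314 -0.072 -0.947] y [0.47 0.88 0.09]
-0.10165278898372983
[0.603 0.654 0.255 0.411]
[0.28  0.629 0.293 0.377]
[-0.751  0.602  0.254 -1.224]
[-0.654  0.468  0.2    0.853]
[-0.654  0.468  0.05   0.   ]
46 [-2.17 -0.27 -0.39  1.79 -0.54  0.3  -0.83] [0.68 0.27 1.48 2.37 0.6  1.04 2.  ]
 q [ 0.65  0.24  0.02  2.37 -0.54  0.3   1.38] g [ 0.372 -0.285  0.05 ] x [ 0.305 -0.055 -0.951] y [0.93 0.21 0.29]
-0.11775551253083769
[0.338 0.531 0.433 0.807]
[0.299 0.615 0.278 0.307]
[-0.52   0.603  0.267  0.547]
[-0.654  0.468  0.2    0.375]
[-0.654  0.468  0.05   0.   ]
38 [-1.88 -0.3   0.02  1.85 -0.6   0.27 -1.03] [ 0.6   0.31  1.34  2.38  0.6   1.3  -0.2 ]
 q [ 0.6   0.23  0.07  2.38 -0.6   0.27 -0.2 ] g [ 0.372 -0.285  0.05 ] x [ 0.314 -0.072 -0.947] y [ 0.13 -0.99  0.12]
```

```bash
python3 - <<'E'
from fast import *
for s in [2,4]:
    v=np.load(f'opt{s}.npy');K=3
    w=[tuple(v[4*k:4*k+4]) for k in range(K)]
    w+=[(RED[0],RED[1],.2,v[4*K])]
    q=np.array([-1.88,-.27,1.15,2.09,.6,1.04,-.39])
    for x in w:
        qs=path(q,[x]);dq=np.abs(np.diff(qs,axis=0)).max(0);q=qs[-1];print(s,len(qs)-1,np.round(x,2),'maxdq',dq.round(2),'q',q.round(2))
E
```

```text
2 4 [0.52 0.57 0.22 0.33] maxdq [1.36 0.36 1.21 0.02 0.46 0.16 0.37] q [-0.82  0.14  0.11  2.03  0.34  0.81 -0.65]
2 5 [ 0.58  0.69  0.22 -0.53] maxdq [0.01 0.05 0.02 0.07 0.01 0.02 0.11] q [-0.77  0.37  0.03  1.72  0.33  0.89 -0.13]
2 22 [-0.51  0.6   0.26 -0.85] maxdq [0.05 0.02 0.02 0.02 0.03 0.02 0.12] q [ 0.29  0.11  0.22  1.97 -0.17  0.76  2.27]
2 6 [-0.65  0.47  0.2   0.6 ] maxdq [0.02 0.04 0.02 0.06 0.01 0.02 0.07] q [ 0.36 -0.1   0.3   2.3  -0.18  0.64  1.86]
4 8 [0.34 0.53 0.43 0.81] maxdq [0.04 0.01 0.04 0.03 0.01 0.04 0.08] q [-1.64 -0.29  0.92  1.85  0.51  1.3  -1.02]
4 5 [0.3  0.61 0.28 0.31] maxdq [0.13 0.18 0.12 0.02 0.23 0.11 0.12] q [-1.47  0.31  1.17  1.9  -0.14  0.84 -0.79]
4 14 [-0.52  0.6   0.27  0.55] maxdq [0.07 0.01 0.01 0.01 0.03 0.01 0.05] q [-0.55  0.24  1.17  1.95 -0.46  0.83 -0.2 ]
4 5 [-0.65  0.47  0.2   0.38] maxdq [1.25 0.25 1.33 0.07 0.4  0.06 0.38] q [ 0.53 -0.09  0.14  2.3  -0.21  0.64 -0.61]
```

```bash
python3 - <<'E'
from h import *
arc(.478,.67,.356,12,dyaw=.111)
E
```

```text
az0 0.385 r0 0.515
[-0.0089, 0.0012, -0.0107, 0.111] 0.014
[-0.0089, -0.0003, -0.0107, 0.111] 0.0139
[-0.0089, -0.0018, -0.0104, 0.111] 0.0138
[-0.009, -0.0032, -0.0099, 0.111] 0.0138
[-0.009, -0.0045, -0.0093, 0.111] 0.0137
[-0.0091, -0.0057, -0.0085, 0.111] 0.0137
[-0.0091, -0.0067, -0.0075, 0.111] 0.0136
[-0.0091, -0.0076, -0.0065, 0.111] 0.0135
[-0.0091, -0.0084, -0.0053, 0.111] 0.0135
[-0.0092, -0.0089, -0.004, 0.111] 0.0134
[-0.0092, -0.0093, -0.0027, 0.111] 0.0134
[-0.0092, -0.0095, -0.0013, 0.111] 0.0133
```

Call:
{"fn": "drive_tool", "kwargs": {
  "plan": [-0.009,0.001,-0.0105,0.111,-0.009,0,-0.0105,0.111,-0.009,-0.002,-0.0105,0.111,-0.009,-0.003,-0.01,0.111,-0.009,-0.0045,-0.009,0.111,-0.009,-0.0055,-0.0085,0.111,-0.009,-0.0065,-0.0075,0.111,-0.009,-0.0075,-0.0065,0.111]
}}

```text
t: 40.12
position: [0.3909, 0.2483, 0.49]
tool_rot: [0.472, 0.651, 0.309, -0.507]
contact_force: [0.3, -0.2, -0.7]
width: 0.0851
```

```bash
python3 - <<'E'
from h import *
go(.4,.3,.3)
arc(.478,.67,.356,4,dyaw=.111)
E
```

```text
t 40.12 grasp [0.4367 0.2364 0.3424] xaxis [ 0.295 -0.076 -0.952] yaxis [ 0.881 -0.363  0.303] w 0.0851 F [ 0.3 -0.2 -0.7] j [-1.68 -0.24  0.83  2.02  0.49  1.18 -1.4 ]
shift tool [ 0.0247 -0.0682 -0.0438] dist 0.085
az0 0.496 r0 0.497
[-0.0088, -0.0178, -0.0099, 0.111] 0.0222
[-0.0089, -0.0189, -0.0069, 0.111] 0.022
[-0.009, -0.0195, -0.0037, 0.111] 0.0218
[-0.0091, -0.0196, -0.0006, 0.111] 0.0216
```

Call:
{"fn": "drive_tool", "kwargs": {
  "plan": [-0.009,-0.018,-0.01,0.111,-0.009,-0.019,-0.007,0.111,-0.009,-0.0195,-0.0035,0.111,-0.009,-0.0195,-0.0005,0.111]
}}

```text
t: 40.45
position: [0.3379, 0.303, 0.5118]
tool_rot: [0.298, 0.747, 0.178, -0.567]
contact_force: [0.2, 0.3, 0.8]
width: 0.0852
```

```bash
python3 - <<'E'
from h import *
go(.4,.3,.3)
arc(.649,.545,.215,7,dyaw=.072)
from fast import *
q=state()['joint_pos']
for x in [(.545,.649,.209,.5),(-.059,.719,.186,-.73),(-.962,.664,.207,-1.16),(RED[0],RED[1],.2,-.211),(RED[0],RED[1],.05,0)]:
    qs=np.array(path(q,[x]));q=qs[-1];print(np.round(x,2),qs.min(0).round(2),qs.max(0).round(2),q.round(2))
E
```

```text
t 40.45 grasp [0.3835 0.2919 0.3641] xaxis [ 0.294 -0.072 -0.953] yaxis [ 0.603 -0.759  0.243] w 0.0852 F [0.2 0.3 0.8] j [-1.66 -0.21  0.66  1.99  0.44  1.25 -2.01]
shift tool [ 0.0653 -0.0118 -0.0059] dist 0.067
az0 0.651 r0 0.482
[0.0266, 0.0027, -0.019, 0.072] 0.0328
[0.0268, 0.002, -0.0191, 0.072] 0.033
[0.0269, 0.0014, -0.0191, 0.072] 0.033
[0.0271, 0.0007, -0.0191, 0.072] 0.0332
[0.0272, 0.0, -0.0191, 0.072] 0.0332
[0.0273, -0.0006, -0.019, 0.072] 0.0333
[0.0274, -0.0012, -0.019, 0.072] 0.0334
[0.55 0.65 0.21 0.5 ] [-1.66 -0.21  0.66  1.83 -0.08  0.81 -2.02] [-1.37  0.42  0.82  1.99  0.44  1.25 -1.98] [-1.37  0.42  0.79  1.83 -0.08  0.81 -1.98]
[-0.06  0.72  0.19 -0.73] [-1.37  0.42  0.51  1.74 -0.23  0.7  -1.98] [-0.43  0.46  0.79  1.83 -0.08  0.81 -0.49] [-0.43  0.46  0.51  1.74 -0.23  0.7  -0.49]
[-0.96  0.66  0.21 -1.16] [-0.43  0.34  0.3   1.74 -0.43  0.69 -0.49] [ 0.75  0.46  0.51  1.8  -0.23  0.84  1.8 ] [ 0.75  0.34  0.3   1.8  -0.43  0.84  1.8 ]
[-0.65  0.47  0.2  -0.21] [ 0.47 -0.09  0.18  1.8  -0.43  0.66  1.5 ] [ 0.75  0.34  0.3   2.29 -0.18  0.84  1.8 ] [ 0.47 -0.09  0.18  2.29 -0.18  0.66  1.5 ]
[-0.65  0.47  0.05  0.  ] [ 0.46 -0.09  0.12  2.29 -0.55  0.29  1.5 ] [ 0.54  0.24  0.2   2.38 -0.18  0.66  1.89] [ 0.54  0.24  0.12  2.38 -0.55  0.29  1.89]
```

Call:
{"fn": "drive_tool", "kwargs": {
  "plan": [0.0265,0.0025,-0.019,0.07,0.027,0.002,-0.019,0.07,0.027,0.0015,-0.019,0.07,0.027,0.0005,-0.019,0.07,0.027,0,-0.019,0.07,0.027,-0.0005,-0.019,0.07,0.027,-0.001,-0.019,0.07]
}}

```text
t: 41.03
position: [0.5215, 0.3546, 0.379]
tool_rot: [0.085, 0.804, 0.041, -0.587]
contact_force: [-0.3, 0.1, 0.2]
width: 0.0853
```

```bash
python3 - <<'E'
from h import *
go(.4,.3,.3)
arc(.68,.1,.22,8,dyaw=-.06)
E
```

```text
t 41.03 grasp [0.5692 0.3493 0.2316] xaxis [ 0.308 -0.034 -0.951] yaxis [ 0.166 -0.982  0.089] w 0.0853 F [-0.3  0.1  0.2] j [-1.38  0.41  0.82  1.79 -0.11  0.83 -1.95]
shift tool [-0.1154  0.0264  0.1473] dist 0.189
az0 0.55 r0 0.668
[0.0087, 0.0345, -0.0125, -0.06] 0.0377
[0.0081, 0.0359, -0.0085, -0.06] 0.0378
[0.0076, 0.0368, -0.0043, -0.06] 0.0378
[0.0071, 0.0373, -0.0, -0.06] 0.038
[0.0065, 0.0372, 0.0043, -0.06] 0.038
[0.0059, 0.0367, 0.0085, -0.06] 0.0381
[0.0053, 0.0356, 0.0127, -0.06] 0.0382
[0.0046, 0.0341, 0.0168, -0.06] 0.0383
```

Call:
{"fn": "drive_tool", "kwargs": {
  "plan": [0.0085,0.0345,-0.0125,-0.06,0.008,0.036,-0.0085,-0.06,0.0075,0.037,-0.0045,-0.06,0.007,0.0375,0,-0.06,0.0065,0.037,0.0045,-0.06,0.006,0.0365,0.0085,-0.06,0.0055,0.0355,0.0125,-0.06,0.0045,0.034,0.017,-0.06]
}}

```text
t: 41.7
position: [0.6497, 0.0679, 0.3711]
tool_rot: [0.291, 0.759, 0.183, -0.553]
contact_force: [0.8, 0.2, 0.0]
width: 0.0854
```

```bash
python3 - <<'E'
from h import *
go(.4,.3,.3)
arc(.68,-.33,.22,8,dyaw=-.08)
from fast import *
q=state()['joint_pos']
for x in [(-.33,.68,.22,-.64),(-.85,.62,.22,-.6),(RED[0],RED[1],.2,-.0),(RED[0],RED[1],.05,0)]:
    qs=np.array(path(q,[x]));q=qs[-1];print(np.round(x,2),qs.min(0).round(2),qs.max(0).round(2),q.round(2))
E
```

```text
t 41.7 grasp [0.6993 0.0612 0.2244] xaxis [ 0.32  -0.044 -0.946] yaxis [ 0.6   -0.764  0.238] w 0.0854 F [0.8 0.2 0. ] j [-0.71  0.39  0.64  1.77 -0.21  0.74 -0.88]
shift tool [-0.1778 -0.344   0.049 ] dist 0.39
az0 0.087 r0 0.702
[0.002, 0.0275, 0.0241, -0.08] 0.0366
[0.0013, 0.0241, 0.0274, -0.08] 0.0365
[0.0007, 0.0203, 0.0302, -0.08] 0.0364
[0.0001, 0.0162, 0.0324, -0.08] 0.0362
[-0.0005, 0.0118, 0.0341, -0.08] 0.0361
[-0.0011, 0.0073, 0.0352, -0.08] 0.036
[-0.0017, 0.0026, 0.0356, -0.08] 0.0357
[-0.0023, -0.002, 0.0355, -0.08] 0.0356
[-0.33  0.68  0.22 -0.64] [-0.71  0.33  0.49  1.77 -0.33  0.71 -0.88] [-0.12  0.39  0.64  1.83 -0.21  0.74  0.31] [-0.12  0.33  0.49  1.83 -0.33  0.72  0.31]
[-0.85  0.62  0.22 -0.6 ] [-0.12  0.25  0.47  1.83 -0.48  0.72  0.31] [ 0.48  0.33  0.49  1.91 -0.33  0.83  1.59] [ 0.48  0.25  0.48  1.91 -0.48  0.83  1.59]
[-0.65  0.47  0.2  -0.  ] [ 0.27 -0.09  0.4   1.91 -0.48  0.66  1.2 ] [ 0.48  0.25  0.48  2.29 -0.22  0.83  1.59] [ 0.27 -0.09  0.4   2.29 -0.22  0.66  1.2 ]
[-0.65  0.47  0.05  0.  ] [ 0.27 -0.09  0.31  2.29 -0.81  0.34  1.2 ] [ 0.39  0.25  0.43  2.37 -0.22  0.66  1.78] [ 0.39  0.25  0.31  2.37 -0.81  0.34  1.78]
```

Call:
{"fn": "drive_tool", "kwargs": {
  "plan": [0.002,0.0275,0.024,-0.08,0.0015,0.024,0.0275,-0.08,0.0005,0.0205,0.03,-0.08,0,0.016,0.0325,-0.08,-0.0005,0.012,0.034,-0.08,-0.001,0.0075,0.035,-0.08,-0.0015,0.0025,0.0355,-0.08,-0.0025,-0.002,0.0355,-0.08]
}}

```text
t: 42.37
position: [0.5991, -0.2508, 0.3855]
tool_rot: [0.529, 0.628, 0.339, -0.46]
contact_force: [0.7, 0.1, -0.0]
width: 0.0851
```

Call:
{"fn": "drive_tool", "kwargs": {
  "plan": [-0.041,0,0,0,-0.041,0,0,0,-0.041,0,0,0,0.041,0,0,0,0.041,0,0,0,0.041,0,0,0,-0.041,0,0,0,-0.041,0,0,0]
}}

```text
t: 43.03
position: [0.5629, -0.2887, 0.4515]
tool_rot: [0.52, 0.626, 0.323, -0.483]
contact_force: [0.9, -0.6, 3.1]
width: 0.0856
```

```bash
python3 - <<'E'
from h import *
go(.55,-.25,.3)
E
```

```text
t 43.03 grasp [ 0.6131 -0.304   0.3057] xaxis [ 0.324 -0.099 -0.941] yaxis [ 0.907 -0.25   0.339] w 0.0856 F [ 0.9 -0.6  3.1] j [-0.06  0.24  0.56  1.74 -0.25  0.86  0.33]
shift tool [-0.0205 -0.0727 -0.0351] dist 0.083
```

Call:
{"fn": "drive_tool", "kwargs": {
  "plan": [0.041,0,0,0,0.041,0,0,0,0.041,0,0,0,-0.041,0,0,0,-0.041,0,0,0,-0.041,0,0,0,0,0,0,0]
}}

```text
t: 43.62
position: [0.5709, -0.3061, 0.4233]
tool_rot: [0.51, 0.607, 0.332, -0.511]
contact_force: [0.1, -1.5, 2.1]
width: 0.0858
```

```bash
python3 - <<'E'
from h import *
go(.55,-.25,.3)
E
```

```text
t 43.62 grasp [ 0.6109 -0.3244  0.2747] xaxis [ 0.258 -0.118 -0.959] yaxis [ 0.924 -0.259  0.281] w 0.0858 F [ 0.1 -1.5  2.1] j [-0.05  0.32  0.59  1.72 -0.25  0.88  0.34]
shift tool [-0.0488 -0.0684 -0.0531] dist 0.099
```

Call:
{"fn": "drive_tool", "kwargs": {
  "plan": [-0.041,0,0,0,0.041,0,0,0,0.041,0,0,0,0.041,0,0,0,-0.041,0,0,0,-0.041,0,0,0,-0.041,0,0,0,0,0,0,0]
}}

```text
t: 44.28
position: [0.5653, -0.3191, 0.444]
tool_rot: [0.504, 0.595, 0.333, -0.529]
contact_force: [1.7, -1.1, 2.7]
width: 0.0852
```

```bash
python3 - <<'E'
from h import *
go(.55,-.25,.3)
E
```

```text
t 44.28 grasp [ 0.599  -0.3403  0.2942] xaxis [ 0.217 -0.137 -0.966] yaxis [ 0.931 -0.269  0.247] w 0.0852 F [ 1.7 -1.1  2.7] j [-0.06  0.32  0.62  1.68 -0.21  0.94  0.32]
shift tool [-0.0286 -0.0684 -0.0713] dist 0.103
```

```bash
python3 - <<'E'
from h import *
arc(.6,-.85,.36,6,dyaw=-.1)
from fast import *
q=state()['joint_pos']
for yw in [-.6,-.3,0,.3]:
    qs=np.array(path(q,[(-.85,.6,.36,yw)]));print(yw,qs[-1].round(2))
E
```

```text
az0 -0.517 r0 0.689
[-0.0142, -0.0207, 0.0338, -0.1] 0.0421
[-0.0148, -0.0252, 0.0293, -0.1] 0.0414
[-0.0153, -0.0288, 0.0242, -0.1] 0.0406
[-0.0157, -0.0315, 0.0187, -0.1] 0.0399
[-0.0161, -0.0333, 0.013, -0.1] 0.0392
[-0.0165, -0.034, 0.0071, -0.1] 0.0385
-0.6 [ 0.18  0.06  0.67  1.8  -0.13  1.05  1.21]
-0.3 [ 0.14  0.07  0.71  1.8  -0.13  1.05  0.91]
0 [ 0.11  0.07  0.75  1.8  -0.14  1.05  0.61]
0.3 [ 0.07  0.07  0.79  1.8  -0.14  1.05  0.32]
```

```bash
python3 - <<'E'
from h import *
from fast import *
for yw in [-1.29,1.6]:
    q=state()['joint_pos']
    for x in [(RED[0],RED[1],.22,yw),(RED[0],RED[1],.05,0),(RED[0],RED[1],.22,0),(CUP[0],CUP[1],.22,0),(CUP[0],CUP[1],.065,0)]:
        qs=np.array(path(q,[x]));q=qs[-1];print(yw,len(qs)-1,np.round(x,2),'min',qs.min(0).round(2),'max',qs.max(0).round(2),np.abs(np.diff(qs,axis=0)).max().round(2))
    show(q)
arc(RED[1],RED[0],.24,11,dyaw=-.117)
E
```

```text
-1.29 12 [-0.65  0.47  0.22 -1.29] min [-0.06 -0.14  0.57  1.68 -0.21  0.74  0.32] max [-0.02  0.32  0.62  2.26  0.12  0.94  1.48] 0.1
-1.29 5 [-0.65  0.47  0.05  0.  ] min [-0.04 -0.14  0.49  2.26 -0.44  0.3   1.48] max [0.11 0.27 0.63 2.37 0.12 0.74 1.98] 0.15
-1.29 5 [-0.65  0.47  0.22  0.  ] min [-0.17 -0.16  0.49  2.26 -0.44  0.3   1.44] max [0.11 0.27 0.74 2.37 0.16 0.75 1.98] 0.15
-1.29 13 [0.29 0.47 0.22 0.  ] min [-0.57 -0.16  0.07  2.19  0.16  0.75  0.32] max [-0.17 -0.03  0.71  2.26  0.3   0.88  1.44] 0.09
-1.29 5 [0.29 0.47 0.06 0.  ] min [-0.58 -0.03  0.07  2.19  0.3   0.51  0.14] max [-0.57  0.25  0.09  2.29  0.43  0.88  0.32] 0.07
 q [-0.58  0.25  0.09  2.29  0.43  0.51  0.14] g [0.453 0.133 0.065] x [ 0.217 -0.138 -0.966] y [0.54 0.84 0.  ]
1.6 15 [-0.65  0.47  0.22  1.6 ] min [-0.3  -0.17  0.62  1.68 -0.21  0.75 -1.47] max [-0.06  0.32  0.84  2.26  0.18  0.94  0.32] 0.14
1.6 5 [-0.65  0.47  0.05  0.  ] min [-0.27 -0.17  0.64  2.26 -0.59  0.32 -1.47] max [-0.03  0.3   0.86  2.36  0.18  0.75 -0.78] 0.2
1.6 5 [-0.65  0.47  0.22  0.  ] min [-0.49 -0.23  0.64  2.26 -0.59 
[... 229 characters left out ...]
-0.82 -0.04  0.31  2.19  0.31  0.49 -2.65] max [-0.8   0.26  0.32  2.29  0.31  0.89 -2.58] 0.08
 q [-0.8   0.26  0.32  2.29  0.31  0.49 -2.65] g [0.453 0.133 0.065] x [ 0.217 -0.138 -0.966] y [-0.32 -0.95  0.06]
az0 -0.517 r0 0.689
[-0.0003, -0.0221, 0.0035, -0.117] 0.0224
[-0.0003, -0.0222, 0.0004, -0.117] 0.0222
[-0.0004, -0.022, -0.0027, -0.117] 0.0222
[-0.0004, -0.0213, -0.0057, -0.117] 0.0221
[-0.0004, -0.0202, -0.0086, -0.117] 0.022
[-0.0004, -0.0187, -0.0113, -0.117] 0.0219
[-0.0004, -0.0169, -0.0137, -0.117] 0.0218
[-0.0005, -0.0148, -0.0159, -0.117] 0.0217
[-0.0005, -0.0124, -0.0178, -0.117] 0.0217
[-0.0005, -0.0097, -0.0192, -0.117] 0.0215
[-0.0005, -0.0069, -0.0204, -0.117] 0.0215
```

Call:
{"fn": "drive_tool", "kwargs": {
  "plan": [0,-0.022,0.0035,-0.117,0,-0.022,0.0005,-0.117,0,-0.022,-0.0025,-0.117,0,-0.0215,-0.0055,-0.117,0,-0.02,-0.0085,-0.117,0,-0.0185,-0.0115,-0.117,0,-0.017,-0.0135,-0.117,0,-0.015,-0.016,-0.117]
}}

```text
t: 44.95
position: [0.3927, -0.306, 0.4176]
tool_rot: [0.734, 0.291, 0.526, -0.317]
contact_force: [0.2, 0.2, 0.2]
width: 0.0854
```

```bash
python3 - <<'E'
from h import *
from fast import RED
go(.3715,-.285,.2)
arc(RED[1],RED[0],.23,3,dyaw=-.117)
E
```

```text
t 44.95 grasp [ 0.4309 -0.3307  0.2694] xaxis [ 0.247 -0.159 -0.956] yaxis [0.77  0.631 0.094] w 0.0854 F [0.2 0.2 0.2] j [ 0.02 -0.03  0.56  2.06  0.02  0.8   1.24]
shift tool [ 0.0444 -0.0234 -0.089 ] dist 0.102
az0 -0.655 r0 0.543
[0.0052, -0.0069, -0.0269, -0.117] 0.0283
[0.0052, -0.0037, -0.0275, -0.117] 0.0282
[0.0052, -0.0005, -0.0277, -0.117] 0.0282
```

Call:
{"fn": "drive_tool", "kwargs": {
  "plan": [-0.02,-0.007,-0.015,-0.06,0.041,0,-0.01,-0.06,0.041,0,-0.01,-0.06,0.041,0,-0.01,-0.06,-0.041,0,0,0,-0.041,0,0,0,-0.041,0,0,0,0,0,0,0]
}}

```text
t: 45.62
position: [0.3496, -0.2916, 0.4083]
tool_rot: [0.747, 0.192, 0.578, -0.265]
contact_force: [1.5, -1.0, 2.2]
width: 0.0851
```

```bash
python3 - <<'E'
from h import *
go(.3715,-.285,.2)
save('wrist','w12'); 
print([(np.round(d['point'],4).tolist(),round(d['confidence'],2)) for d in place_of('jar_red_mid','wrist')][:3])
E
```

```text
t 45.62 grasp [ 0.3792 -0.3187  0.2586] xaxis [ 0.191 -0.174 -0.966] yaxis [ 0.619  0.785 -0.019] w 0.0851 F [ 1.5 -1.   2.2] j [-0.01 -0.12  0.58  2.15  0.14  0.84  1.39]
shift tool [ 0.0492  0.0228 -0.0409] dist 0.068
[([0.3692, -0.2872, 0.0405], 0.89)]
```

View pics/w12.png

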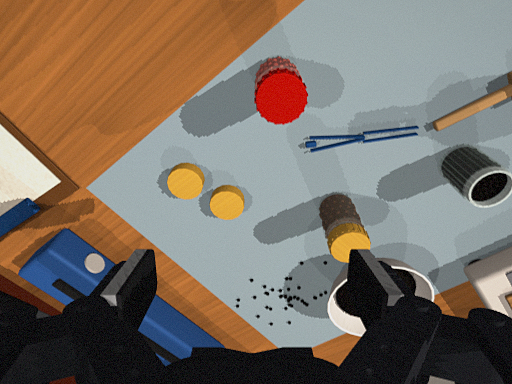

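The wrist view shows the red lid at (281,97), upright and untouched. The clove jar at (345,235) is well clear.

```bash
python3 - <<'E'
from h import *
go(.371,-.2855,.13)
go(.371,-.2855,.055)
E
```

```text
t 45.72 grasp [ 0.3775 -0.3166  0.2546] xaxis [ 0.188 -0.17  -0.967] yaxis [ 0.618  0.786 -0.018] w 0.0857 F [ 0.2 -0.4 -0.9] j [-0.01 -0.11  0.58  2.16  0.14  0.83  1.39]
shift tool [ 0.1141  0.0227 -0.0549] dist 0.129
t 45.72 grasp [ 0.3775 -0.3166  0.2546] xaxis [ 0.188 -0.17  -0.967] yaxis [ 0.618  0.786 -0.018] w 0.0857 F [ 0.2 -0.4 -0.9] j [-0.01 -0.11  0.58  2.16  0.14  0.83  1.39]
shift tool [ 0.1866  0.0241 -0.0739] dist 0.202
```

Call:
{"fn": "drive_tool", "kwargs": {
  "plan": [0.028,0.007,-0.015,0,0.028,0.006,-0.014,0,0.028,0.005,-0.014,0,0.02,0.003,-0.01,0,0,0,0,0]
}}

```text
t: 46.13
position: [0.3406, -0.2669, 0.2943]
tool_rot: [0.751, 0.198, 0.569, -0.268]
contact_force: [-1.1, 0.1, -0.9]
width: 0.0856
```

```bash
python3 - <<'E'
from h import *
go(.371,-.2855,.055)
E
```

```text
t 46.13 grasp [ 0.3727 -0.2944  0.1452] xaxis [ 0.207 -0.177 -0.962] yaxis [ 0.629  0.777 -0.008] w 0.0856 F [-1.1  0.1 -0.9] j [-0.02  0.04  0.59  2.31  0.03  0.53  1.43]
shift tool [ 0.0848  0.0065 -0.0313] dist 0.091
```

Call:
{"fn": "drive_tool", "kwargs": {
  "plan": [0.02,0.003,-0.008,0,0.02,0.003,-0.008,0,0.015,0.001,-0.007,0,0,0,0,0]
}}

```text
t: 46.47
position: [0.3404, -0.2621, 0.2385]
tool_rot: [0.754, 0.2, 0.564, -0.271]
contact_force: [-2.1, -0.7, -0.4]
width: 0.0855
```

```bash
python3 - <<'E'
from h import *
go(.371,-.2855,.055)
E
```

```text
t 46.47 grasp [ 0.3741 -0.2903  0.0898] xaxis [ 0.217 -0.182 -0.959] yaxis [ 0.634  0.773 -0.003] w 0.0855 F [-2.1 -0.7 -0.4] j [ 0.03  0.17  0.55  2.35 -0.14  0.36  1.57]
shift tool [ 0.0319  0.0019 -0.0151] dist 0.035
```

Call:
{"fn": "drive_tool", "kwargs": {
  "plan": [0.016,0.001,-0.008,0,0.016,0.001,-0.008,0,0,0,0,0]
}}

```text
t: 46.72
position: [0.34, -0.2609, 0.208]
tool_rot: [0.757, 0.201, 0.559, -0.272]
contact_force: [0.1, 0.8, 0.0]
width: 0.0854
```

```bash
python3 - <<'E'
from h import *
go(.371,-.2855,.055)
save('side','sd13')
E
```

```text
t 46.72 grasp [ 0.3753 -0.2899  0.0598] xaxis [ 0.228 -0.187 -0.956] yaxis [0.637 0.771 0.001] w 0.0854 F [0.1 0.8 0. ] j [ 0.11  0.24  0.47  2.37 -0.26  0.27  1.67]
shift tool [ 0.0028  0.0006 -0.0073] dist 0.008
```

View pics/sd13.png

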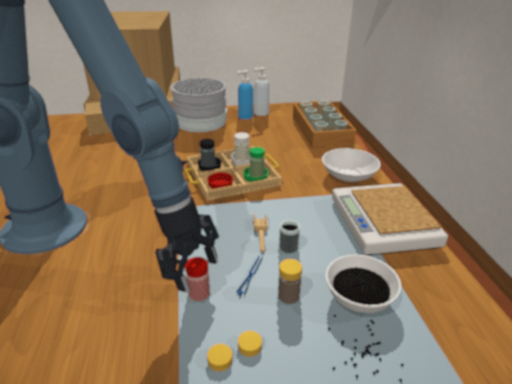

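The side view shows red between the jaws at (197,280). A final nudge, then close.

Call:
{"fn": "drive_tool", "kwargs": {
  "plan": [0.006,0,-0.009,0,0,0,0,0]
}}

```text
t: 46.93
position: [0.3372, -0.2594, 0.2039]
tool_rot: [0.76, 0.201, 0.554, -0.273]
contact_force: [-0.8, 0.9, -0.3]
width: 0.0857
```

Call:
{"fn": "drive_tool", "kwargs": {
  "plan": [0,0,0,0,0,0,0,0,0,0,0,0,0,0,0,0,0,0,0,0],
  "claw": 1
}}

```text
t: 47.35
position: [0.3392, -0.2608, 0.2077]
tool_rot: [0.763, 0.201, 0.551, -0.273]
contact_force: [0.3, 0.3, -1.9]
width: 0.0459
```

```bash
python3 - <<'E'
from h import *
go(.371,-.2855,.055)
from fast import *
q=state()['joint_pos']
for x in [(RED[0],RED[1],.22,0),(CUP[0],CUP[1],.22,0),(CUP[0],CUP[1],.065,0)]:
        qs=np.array(path(q,[x]));q=qs[-1];print(len(qs)-1,np.round(x,2),'min',qs.min(0).round(2),'max',qs.max(0).round(2),np.abs(np.diff(qs,axis=0)).max().round(2))
arc(RED[1],RED[0],.2,4)
E
```

```text
t 47.35 grasp [ 0.3771 -0.291   0.0605] xaxis [ 0.244 -0.195 -0.95 ] yaxis [0.638 0.77  0.007] w 0.0459 F [ 0.3  0.3 -1.9] j [ 0.12  0.24  0.46  2.37 -0.28  0.24  1.69]
shift tool [ 0.0027  0.0003 -0.0095] dist 0.01
5 [-0.65  0.47  0.22  0.  ] min [-0.14 -0.19  0.46  2.3  -0.28  0.24  1.22] max [0.12 0.24 0.69 2.37 0.25 0.69 1.69] 0.14
13 [0.29 0.47 0.22 0.  ] min [-0.52 -0.19 -0.02  2.19  0.25  0.69  0.1 ] max [-0.13 -0.03  0.64  2.3   0.38  0.9   1.22] 0.09
5 [0.29 0.47 0.06 0.  ] min [-0.54 -0.03 -0.02  2.19  0.38  0.56 -0.16] max [-0.52  0.26  0.    2.29  0.59  0.9   0.1 ] 0.07
az0 -0.657 r0 0.476
[-0.0338, 0.0005, 0.009, 0.0] 0.035
[-0.0338, 0.0005, 0.009, 0.0] 0.035
[-0.0338, 0.0005, 0.009, 0.0] 0.035
[-0.0338, 0.0005, 0.009, 0.0] 0.035
```

Call:
{"fn": "drive_tool", "kwargs": {
  "plan": [-0.02,0,0.006,0,-0.034,0.0005,0.009,0,-0.034,0.0005,0.009,0,-0.034,0.0005,0.009,0,-0.015,0,0.004,0]
}}

```text
t: 47.77
position: [0.3298, -0.2539, 0.3472]
tool_rot: [0.755, 0.201, 0.56, -0.276]
contact_force: [1.2, -0.3, -0.9]
width: 0.0458
```

```bash
python3 - <<'E'
from h import *
from fast import CUP
go(.459,.128,.2)
arc(CUP[1],CUP[0],.21,13)
E
```

```text
t 47.77 grasp [ 0.3639 -0.2834  0.199 ] xaxis [ 0.221 -0.191 -0.957] yaxis [ 0.641  0.767 -0.005] w 0.0458 F [ 1.2 -0.3 -0.9] j [-0.15 -0.14  0.66  2.31  0.23  0.67  1.23]
shift tool [-0.0584  0.3766 -0.1818] dist 0.422
az0 -0.662 r0 0.461
[-0.0014, 0.0336, -0.0012, 0.0] 0.0337
[-0.0021, 0.0335, -0.0035, 0.0] 0.0337
[-0.0028, 0.0332, -0.0059, 0.0] 0.0338
[-0.0035, 0.0327, -0.0082, 0.0] 0.0339
[-0.0042, 0.032, -0.0105, 0.0] 0.0339
[-0.0049, 0.0312, -0.0127, 0.0] 0.034
[-0.0056, 0.0301, -0.0148, 0.0] 0.034
[-0.0062, 0.029, -0.0169, 0.0] 0.0341
[-0.0068, 0.0276, -0.019, 0.0] 0.0342
[-0.0074, 0.0261, -0.0209, 0.0] 0.0342
[-0.0079, 0.0245, -0.0227, 0.0] 0.0343
[-0.0084, 0.0227, -0.0244, 0.0] 0.0344
[-0.0089, 0.0208, -0.0259, 0.0] 0.0344
```

Call:
{"fn": "drive_tool", "kwargs": {
  "plan": [-0.0015,0.0335,-0.001,0,-0.002,0.0335,-0.0035,0,-0.003,0.033,-0.006,0,-0.0035,0.0325,-0.008,0,-0.004,0.032,-0.0105,0,-0.005,0.031,-0.0125,0,-0.0055,0.03,-0.015,0,-0.006,0.029,-0.017,0]
}}

```text
t: 48.43
position: [0.4351, -0.0082, 0.3603]
tool_rot: [0.755, 0.211, 0.553, -0.283]
contact_force: [0.6, 0.2, -1.2]
width: 0.0456
```

```bash
python3 - <<'E'
from h import *
go(.459,.128,.2)
E
```

```text
t 48.43 grasp [ 0.4705 -0.0383  0.2125] xaxis [ 0.229 -0.194 -0.954] yaxis [0.66  0.751 0.005] w 0.0456 F [ 0.6  0.2 -1.2] j [-0.39 -0.05  0.23  2.22  0.34  0.79  0.47]
shift tool [-0.0231  0.1172 -0.117 ] dist 0.167
```

Call:
{"fn": "drive_tool", "kwargs": {
  "plan": [-0.005,0.026,-0.026,0,-0.005,0.026,-0.026,0,-0.004,0.024,-0.024,0,-0.003,0.015,-0.015,0,0,0,0,0,0,0,0,0]
}}

```text
t: 48.93
position: [0.4236, 0.1361, 0.3473]
tool_rot: [0.756, 0.208, 0.555, -0.277]
contact_force: [0.2, -1.6, -2.5]
width: 0.046
```

```bash
python3 - <<'E'
from h import *
go(.459,.128,.0735)
for c in ['scene','side']:
    save(c,c+'14')
    for n in ['jar_red_mid','cup_red']:
        print(c,n,[(np.round(d['point'],4).tolist(),round(d['confidence'],2)) for d in place_of(n,c)][:3])
go(.459,.128,.0735)
E
```

```text
t 48.93 grasp [0.4593 0.1069 0.1994] xaxis [ 0.23  -0.188 -0.955] yaxis [0.649 0.76  0.007] w 0.046 F [ 0.2 -1.6 -2.5] j [-0.56  0.02  0.06  2.18  0.37  0.85  0.13]
shift tool [ 0.1161  0.015  -0.0507] dist 0.128
scene jar_red_mid [([0.4523, 0.1104, 0.1804], 0.76)]
scene cup_red [([0.454, 0.1321, 0.0085], 0.94), ([0.5865, -0.1704, 0.0358], 0.22)]
side jar_red_mid [([0.4545, 0.1093, 0.1785], 0.57)]
side cup_red [([0.4498, 0.136, 0.0099], 0.61)]
t 49.23 grasp [0.4601 0.104  0.2001] xaxis [ 0.23  -0.189 -0.955] yaxis [0.654 0.756 0.008] w 0.0456 F [-0.8  0.9 -1.1] j [-0.55  0.02  0.06  2.18  0.37  0.85  0.13]
shift tool [ 0.116   0.0164 -0.0535] dist 0.129
```

View pics/scene14.png

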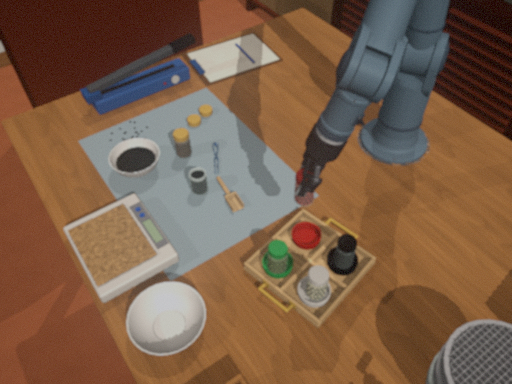

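Red hangs upright at about (305,190) in the scene picture, about 25 mm short of its cup. Descending with that correction.

Call:
{"fn": "drive_tool", "kwargs": {
  "plan": [0.014,0.006,-0.016,0,0.016,0.006,-0.014,0,0.016,0.004,-0.01,0,0.016,0,-0.004,0,0,0,0,0]
}}

```text
t: 49.65
position: [0.4209, 0.1568, 0.2769]
tool_rot: [0.756, 0.217, 0.55, -0.282]
contact_force: [-2.2, -0.7, -1.8]
width: 0.0464
```

```bash
python3 - <<'E'
from h import *
go(.459,.129,.0735)
E
```

```text
t 49.65 grasp [0.4575 0.1276 0.1292] xaxis [ 0.236 -0.188 -0.953] yaxis [0.665 0.747 0.017] w 0.0464 F [-2.2 -0.7 -1.8] j [-0.59  0.15  0.04  2.23  0.44  0.7  -0.03]
shift tool [ 0.0532  0.0011 -0.0166] dist 0.056
```

Call:
{"fn": "drive_tool", "kwargs": {
  "plan": [0.014,0,-0.005,0,0.014,0,-0.005,0,0.006,0,-0.002,0,0,0,0,0]
}}

```text
t: 49.98
position: [0.4229, 0.1552, 0.2423]
tool_rot: [0.756, 0.219, 0.548, -0.284]
contact_force: [-0.4, -0.5, -1.3]
width: 0.0461
```

```bash
python3 - <<'E'
from h import *
go(.459,.129,.0735)
for c in ['scene','side']:
    save(c,c+'15')
    for n in ['jar_red_mid']:
        print(c,n,[(np.round(d['point'],4).tolist(),round(d['confidence'],2)) for d in place_of(n,c)][:3])
go(.459,.129,.0735)
E
```

```text
t 49.98 grasp [0.4598 0.1258 0.0947] xaxis [ 0.239 -0.19  -0.952] yaxis [0.67  0.742 0.02 ] w 0.0461 F [-0.4 -0.5 -1.3] j [-0.59  0.22  0.06  2.24  0.49  0.62 -0.1 ]
shift tool [ 0.0194  0.0014 -0.0091] dist 0.021
scene jar_red_mid [([0.4526, 0.1322, 0.0786], 0.54)]
side jar_red_mid [([0.4573, 0.1329, 0.077], 0.64)]
t 50.18 grasp [0.461  0.127  0.0962] xaxis [ 0.242 -0.188 -0.952] yaxis [0.669 0.743 0.023] w 0.0461 F [ 0.2 -0.1 -2.1] j [-0.59  0.22  0.06  2.24  0.49  0.62 -0.1 ]
shift tool [ 0.0208 -0.0004 -0.0096] dist 0.023
```

View pics/side15.png

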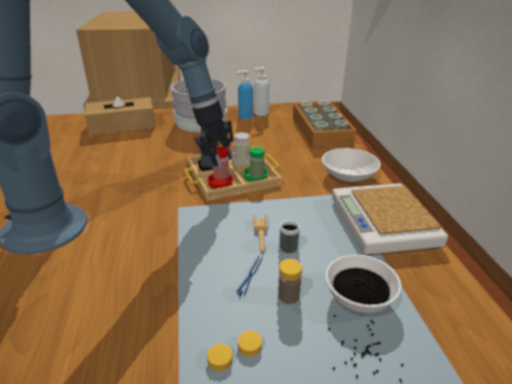

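The side view shows red upright just above its cup at (220,175).

Call:
{"fn": "drive_tool", "kwargs": {
  "plan": [0.01,0,-0.006,0,0.008,0,-0.005,0,0,0,0,0]
}}

```text
t: 50.43
position: [0.422, 0.1607, 0.226]
tool_rot: [0.758, 0.223, 0.545, -0.282]
contact_force: [-1.0, 0.8, -1.6]
width: 0.0456
```

```bash
python3 - <<'E'
from h import *
go(.459,.129,.0735)
E
```

```text
t 50.43 grasp [0.4605 0.1322 0.0785] xaxis [ 0.248 -0.184 -0.951] yaxis [0.67  0.742 0.031] w 0.0456 F [-1.   0.8 -1.6] j [-0.61  0.26  0.06  2.25  0.52  0.58 -0.15]
shift tool [ 0.005  -0.0035 -0.0005] dist 0.006
```

Call:
{"fn": "drive_tool", "kwargs": {
  "plan": [0.005,-0.004,-0.001,0,0,0,0,0]
}}

```text
t: 50.6
position: [0.4207, 0.1582, 0.2216]
tool_rot: [0.759, 0.223, 0.544, -0.28]
contact_force: [-0.5, 0.6, -1.9]
width: 0.0454
```

```bash
python3 - <<'E'
from h import *
for c in ['scene','side']:
    save(c,c+'16')
    for n in ['jar_red_mid']:
        print(c,n,[(np.round(d['point'],4).tolist(),round(d['confidence'],2)) for d in place_of(n,c)][:3])
go(.459,.129,.0735)
E
```

```text
scene jar_red_mid [([0.4549, 0.1356, 0.0571], 0.85)]
side jar_red_mid [([0.4552, 0.1366, 0.0528], 0.56)]
t 50.8 grasp [0.4599 0.1303 0.0747] xaxis [ 0.251 -0.182 -0.951] yaxis [0.668 0.743 0.035] w 0.0461 F [-0.4  0.5 -2.2] j [-0.61  0.26  0.07  2.26  0.53  0.56 -0.16]
shift tool [ 0.0011 -0.0016 -0.0002] dist 0.002
```

Call:
{"fn": "drive_tool", "kwargs": {
  "plan": [0.003,-0.002,-0.001,0,0,0,0,0]
}}

```text
t: 50.97
position: [0.4216, 0.158, 0.2213]
tool_rot: [0.76, 0.225, 0.542, -0.279]
contact_force: [0.1, -0.4, -2.1]
width: 0.0463
```

Call:
{"fn": "drive_tool", "kwargs": {
  "plan": [0,0,0,0,0,0,0,0,0,0,0,0,0,0,0,0],
  "claw": 0
}}

```text
t: 51.3
position: [0.4223, 0.1581, 0.2221]
tool_rot: [0.76, 0.225, 0.542, -0.278]
contact_force: [0.6, 0.0, -0.7]
width: 0.0853
```

```bash
python3 - <<'E'
from h import *
go(.459,.129,.0735)
for c in ['scene','side','wrist']:
    save(c,c+'17')
    if c!='wrist':
        print(c,[(np.round(d['point'],4).tolist(),round(d['confidence'],2)) for d in place_of('jar_red_mid',c)][:3])
s,p,M=pose();d=M.T@np.array([0,0,.12]);print('up .12 in tool',d.round(3))
E
```

```text
t 51.3 grasp [0.4623 0.1302 0.075 ] xaxis [ 0.258 -0.179 -0.949] yaxis [0.668 0.743 0.041] w 0.0853 F [ 0.6  0.  -0.7] j [-0.61  0.26  0.07  2.26  0.54  0.56 -0.16]
shift tool [ 0.0008 -0.0032 -0.002 ] dist 0.004
scene [([0.4582, 0.1359, 0.0558], 0.82), ([0.5502, -0.3188, 0.0468], 0.22)]
side [([0.4559, 0.1396, 0.0527], 0.82)]
up .12 in tool [-0.114  0.005  0.037]
```

View pics/wrist17.png

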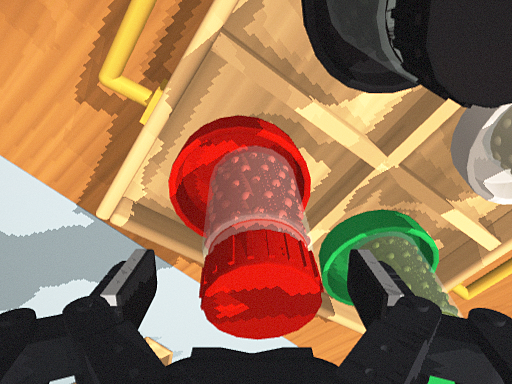

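Red is released and standing inside its cup ring. I retreat straight up.

Call:
{"fn": "drive_tool", "kwargs": {
  "plan": [-0.02,0.001,0.0065,0,-0.03,0.001,0.01,0,-0.035,0.001,0.011,0,-0.035,0,0.011,0,-0.035,0,0.011,0,-0.035,0,0.005,0,0,0,0,0]
}}

```text
t: 52.13
position: [0.4117, 0.1585, 0.4248]
tool_rot: [0.758, 0.221, 0.545, -0.281]
contact_force: [0.3, 1.4, -0.1]
width: 0.0854
```

Call:
{"fn": "drive_tool", "kwargs": {
  "plan": [0,0,-0.02,0,-0.01,0.03,-0.02,0,-0.01,0.03,-0.02,0,-0.01,0.03,-0.02,0,-0.01,0.03,-0.01,0,0,0.02,0,0,0,0,0,0,0,0,0,0]
}}

```text
t: 52.8
position: [0.4312, 0.3317, 0.4397]
tool_rot: [0.757, 0.224, 0.545, -0.282]
contact_force: [0.5, -1.0, -0.1]
width: 0.0852
```

```bash
python3 - <<'E'
from h import *
go(.45,.13,.2)
cups={'black':[.4286,.2406],'white':[.5358,.2651],'green':[.5604,.1579],'red':[.4532,.1334]}
for c in ['scene','side','wrist']:
    im=save(c,c+'18')
    for n in cups:
        for d in place_of(f'jar_{n}_mid',c)[:1]:
            print(c,n,np.round(d['point'],4),round(d['confidence'],2),'off mm',(np.hypot(*(np.array(d['point'][:2])-cups[n]))*1000).round(1))
    for n in ['clove','open']:
        for d in place_of(f'jar_{n}_mid',c)[:1]: print(c,n,np.round(d['point'],4),round(d['confidence'],2))
E
```

```text
t 52.8 grasp [0.4697 0.3034 0.2922] xaxis [ 0.248 -0.183 -0.951] yaxis [0.672 0.74  0.033] w 0.0852 F [ 0.5 -1.  -0.1] j [-0.72  0.14 -0.1   1.84  0.36  1.15 -0.14]
shift tool [ 0.1145 -0.1446  0.0702] dist 0.197
scene black [0.4279 0.2395 0.0534] 0.69 off mm 1.3
scene white [0.5321 0.2665 0.0558] 0.91 off mm 4.0
scene green [0.5604 0.1607 0.0543] 0.63 off mm 2.8
scene red [0.4591 0.1375 0.0565] 0.8 off mm 7.2
scene clove [ 0.5494 -0.3228  0.0434] 0.91
scene open [ 0.5872 -0.1637  0.0337] 0.79
side black [0.4273 0.2398 0.0549] 0.97 off mm 1.5
side white [0.5382 0.2639 0.0522] 0.57 off mm 2.7
side green [0.5643 0.1596 0.0513] 0.73 off mm 4.3
side red [0.4615 0.1373 0.0508] 0.75 off mm 9.2
side clove [ 0.5547 -0.3181  0.045 ] 0.69
side open [ 0.5832 -0.1702  0.0309] 0.94
wrist black [0.4235 0.2391 0.054 ] 0.93 off mm 5.3
wrist white [0.5311 0.269  0.0573] 0.77 off mm 6.1
wrist green [0.5646 0.157  0.0564] 0.6 off mm 4.3
wrist red [0.455  0.1355 0.0544] 0.79 off mm 2.8
```

View pics/scene18.png

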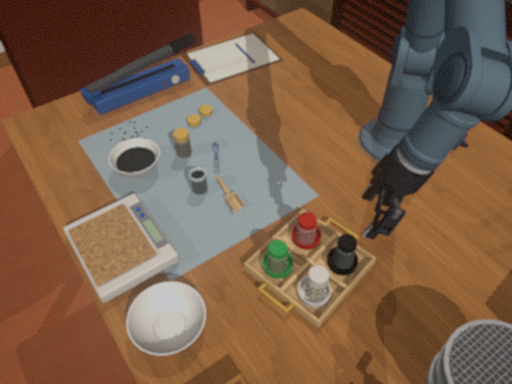

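View pics/side18.png

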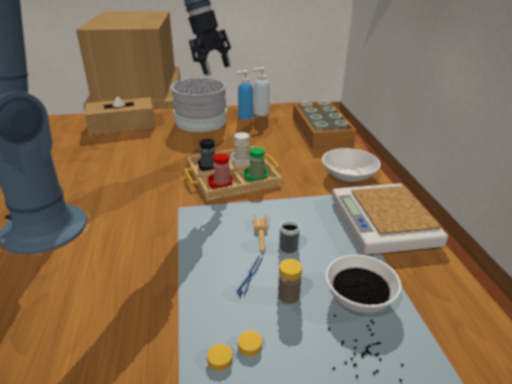

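View pics/wrist18.png

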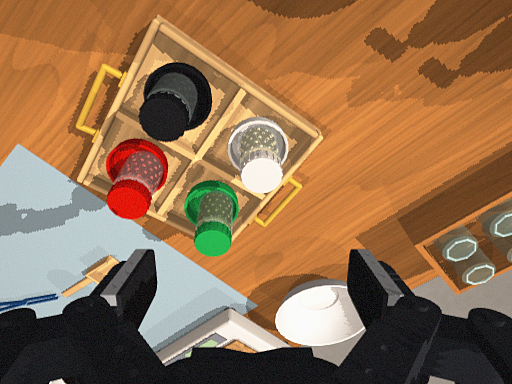

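```bash
python3 - <<'E'
import cv2,numpy as np
a=cv2.imread('pics/scene18.png')[200:320,240:380];b=cv2.imread('pics/side18.png')[125:205,180:285]
a=cv2.resize(a,None,fx=3,fy=3,interpolation=cv2.INTER_CUBIC);b=cv2.resize(b,(420,320),interpolation=cv2.INTER_CUBIC)
cv2.imwrite('pics/z1.png',a);cv2.imwrite('pics/z2.png',b)
E
```

```text
(no output)
```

View pics/z1.png

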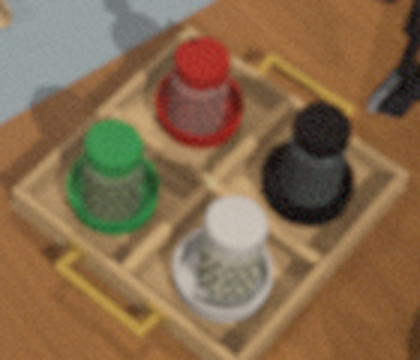

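View pics/z2.png

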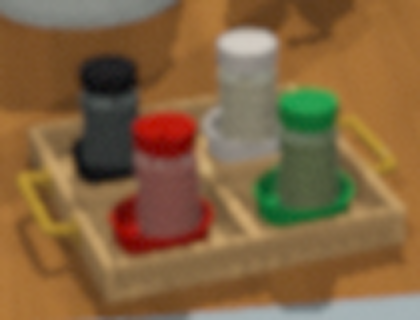

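The close-ups show all four jars upright with their bases inside their own cups. The arm is clear, so I hand in.

```bash
python3 -c "
from bench import *
print(job_done(), state()['t'])"
```

```text
the job is handed in; nothing more can be done
the job is handed in; nothing more can be done
```

The black, green, white and red jars each stand upright on the floor of their own colour's cup, released, and I handed the job in at about 53.7 s of the 93 s allowed.

**Last checks:**
- All four jar centres read z ≈ 0.051–0.057 m, where 0.055 m is the expected height on the cup floor.
- The three cameras put the jars this far from their cup centres (limit 13 mm):

| Jar | Offset from cup centre |
|---|---|
| Black | 1–5 mm |
| White | 3–6 mm |
| Green | 3–4 mm |
| Red | 3–9 mm |

- The clove and lidless jars still stand, within about 5 mm of their first readings, which is about the networks' own error.
- The gripper is open and clear of everything.

**What went wrong or disagreed:**
- **Red offset:** the cameras differ on red (wrist 3 mm, scene 7 mm, side 9 mm). The cup wall limits it to about 9.5 mm, so it should pass, but it is the least certain of the four.
- **Joint limits:** on the first approach to red, the elbow drifted until joints 2 and 3 sat at their range limits. Joint 2 read -0.4105 rad against a limit of -0.41. I backed out, fitted a kinematic model and re-routed the arm to a better posture. If such a reading counts as passing the range, the run would fail on that.
- **Tool tilt:** the tool crept up to about 0.3 rad off vertical, which I only partly removed with vertical strokes. Red was gripped and released at about 0.3 rad of tilt with the jaws level, so it still went down upright.

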